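Gauge a batch of keyed lens cells in a sprung-jaw fixture and unload them

ROBOT

A 7-joint arm with a two-finger parallel gripper is mounted at the origin on the work surface. World frame = base frame: x ahead of the robot, y to its left, z up, the work surface at z = 0. Lengths are in m, angles in degrees, forces in N, time in s.
With the tool pointing down it reaches from about 0.425 to 0.875 m from the base axis. Payload 9.9 kg.
Tool frame: the origin (TCP) lies at the very end of the fingers, on their centre line; the grasp point (between the pads) lies 19 mm behind it; z points along the fingers, y is the line along which they close (so a half turn about z gives the same grasp; the last joint's range is limited). The gripper opens to 85 mm and grips with 20 to 120 N. Pads are 22 mm wide; open, the fingers measure 114 mm over their backs; the gripper's body (76 mm by 85 mm) begins 54 mm behind the grasp point. The pads swing forward as they close: fully open they stand 13 mm farther back than shut.
Start: joints at [-78.598, 32.985, 1.427, 82.34, -0.859, 64.687, -3.237], TCP at [0.188, 0.648, 0.231] pointing down, gripper open.
Joint ranges: [-157.87, 157.87], [-19.46, 123.44], [-87.15, 90], [11.01, 140.99], [-62.26, 242.26], [9.8, 113.94], [-161.44, 161.44]. Speed limits (degrees/s): [127.2, 127.2, 172.46, 172.46, 180, 180, 180].

INTERFACE

Orientations are given as [roll, pitch, yaw] about the fixed x, y, z axes, in that order (R = Rz(yaw) Ry(pitch) Rx(roll)).
In Python, from cell import * gives the robot as it stands.
- The arm moves only by the tool arm_command, never from a script. Its argument "deltas" is a list of rows, each an object of numbers: "tx", "ty", "tz": the shift along the tool's x, y, z in units of 40 mm (1.0 is 40 mm); "rx", "ry", "rz": the turn, a rotation vector about the tool's x, y, z in units of 10 degrees (1.0 is 10 degrees); "jaw": the closure in counts, from 0 (fully open) to 255 (shut). A call has exactly 10 rows; each row shifts and turns the commanded pose from where the row before left it, along the tool's axes as they then stand; what a row does not reach is not made up. A row lasts 1/8 s, in which the tool goes at most 62.5 mm and 10.7 degrees, less where a joint would pass 70% of its speed; a pose out of reach is approached as far as the arm can. A call with a number of a shift or a turn outside -1 to 1 is refused whole. A call with a gripper value outside its range is refused whole. The fingers move at their own pace and stop on an object; "grip_force" is the grip in N (left out, the last holds). Time passes only in rows, so rows that do not move let the fingers close, or fill a call up. It gives the time, the measured TCP pose, the force, the opening and the grip force at its end, in the units of the state.
- get_obs(): the state, without advancing time (a new reading comes with each control period).
- get_image(name): name is "side" or "top"; returns (picture, depth): 480x640x3 uint8, red, green, blue; 480x640 float32, m along the optical axis (not along the pixel's ray), 0 where there is no reading.
- calibration(name): a dict with "intrinsics" (3x3 intrinsics, pixels), "dist_coeffs" ([k1, k2, p1, p2, k3] as OpenCV has them; the pictures are not rectified), "pose" (4x4, takes a point from camera to world coordinates). Camera axes: x right, y down, z forward; pixel columns grow to the right and rows downward; lengths in m; the calibration is good to about 2 mm. A picture is of the moment at which its call begins. calibration takes no time and is no camera call.
- finish_job(): hands the job in; it is judged then, once.
Trained networks look in the newest picture that a camera, given by its name, has taken for a name from the list of things; names that differ only in an ending like _2 or _b are one class to them, and where a whole thing is asked for, a point or a joint stands for the part that bears it (a point fixed in the world has none). Each returns a list of dicts, best first, with "conf" (0 to 1); they miss things now and then, are a little off and sometimes report something else, mostly with a low value. They report only what shows in the picture. A call takes as long as a camera call. They do not tell look-alikes from the thing itself.
- look_for(camera, query): "location" ([x, y, z] in m, in world coordinates, good to about 4 mm: the middle of the surface that is visible of it).
The state is a dict: "time_s": time; "q": joint angles; "joint_velocities": joint speeds; "tau": joint torques, N m; "tcp_pos": TCP position; "eef_rot": TCP orientation; "contact_force": force on the tool from outside, world axes, zero at the start; "ft_torque": the same for the moment, N m; "grip_width": finger opening in m; "grip_force": force on a finger pad.
Only numpy, scipy, OpenCV 4.12 (cv2) and the standard library are available. Lean on these libraries where they do the work, as an engineer would, in place of code of your own. Each camera call takes 0.05 s, during which the arm holds its last target. There are 200 camera calls.

TASK

Measure the lens cells: slide the gauge fixture's jaw fully open and seat every cell in a nest of its own, turning it until its lugs drop into the slots and its flange lies flat on the ring. With all seated, slide the jaw shut until they press its red sprung face back about halfway, never right to its stop. Then slide the jaw fully open again and stand all the cells upright in the blue tray, without disturbing the bottle or the grey case.

Things in the scene. Friction and masses are not known exactly. Their poses are not given: they have to be found in the camera images.
- fixture: fixed beige plate of the gauge fixture, 210 x 290 x 10 mm, standing on the table. Origin: on the underside, directly below the middle nest; x points from the nests to the jaw side (away from the robot), y along the row of nests, z up. Plate spans x -45 to 165 mm, y +-145 mm. Two rails, top 16 mm above the table, at y +-128 mm.
- nest_0 (a point): first nest (fixture y -85 mm). Three alike in a row, 85 mm apart. The point is where a seated cell's origin lies, 13 mm above the table; axes are the fixture's. A steel ring 60 mm dia, top 13 mm above the point, 33 mm bore, two opposite slots 12 mm wide, 48 mm across. Seated, the cell's flange lies on the ring.
- nest_1 (a point): middle nest, as nest_0. Each ring's slots have their own heading, NOT reported, within 35 degrees either way of the fixture's x axis: look from above, or turn the cell under light pressure until it drops. With lugs off the slots the spigot enters but the lugs ride on the ring, the cell 7 mm too high.
- nest_2 (a point): last nest (fixture y +85 mm), as nest_0 and nest_1
- cell_a: loose lens cell, black barrel, 50 mm tall, 0.15-0.3 kg; may be absent. Origin under its centre, z up. Spigot 30 mm dia, z 0-13, foot chamfered; two opposite lugs along its x axis, 44 mm over both, 9 wide, z 6-13 (half turn alike); aluminium flange 50 mm dia, z 13-20, red mark above each lug; round barrel 32 mm dia, z 20-50, to grip from above. Starts upright on the table.
- cell_b: loose lens cell with a brass barrel, all else as cell_a; may be absent
- cell_c: loose lens cell with a blue barrel, all else as cell_a; may be absent
- jaw (a joint): slide of the jaw carriage (aluminium bar 275 mm long across the fixture, top 39 mm above the table), in m: 0 fully open (away from the nests), grows as it moves to the fixture's -x towards the nests, 0.085 at its end stop. About 5 N of friction; it stays where left. The red face meets seated cells at about 0.070.
- jaw_face (a joint): how far the red sprung measuring face (bar 230 mm long, 28 to 37 mm above the table, 31 mm ahead of the handle) is pressed back towards the carriage, in m: 0 free, 0.015 at its stop; spring 250 N/m. It meets the flanges of the seated cells.
- jaw_handle (a point): middle of the black upright handle plate on the jaw carriage, 14 mm thick along the fixture's x, 44 mm along y, from 39 to 79 mm above the table; this point is 62 mm above the table and moves with the carriage; axes are the fixture's. With the jaw fully open it lies 130 mm from the row of nests.
- tray_in (a point): blue tray for measured cells, fixed, 250 mm (x) by 110 mm (y) outside, 14 mm high, walls 4 mm, open on top. The point is the centre of its inner floor, 4 mm above the table; axes are the tray's, z up.
- cleaner: bystander: white bottle 52 mm dia, 120 mm tall, origin under its centre; leave alone
- gauge_case: bystander: closed grey case 60 x 80 x 35 mm, origin under its centre; leave alone
Things that resemble listed ones, but are neither listed nor needed, are in the scene too. What is shaped like the cell_b but green is not meant. Leave any brown or purple look-alike of the cell_a alone.

How it is judged (in metres and radians):
On the way, in this order (a step that is already met when the one before it is completed fails the run):
1. the jaw is slid fully open (within 8 mm) (value of joint jaw below 0.008 m), for 0.2 s.
2. every cell is fully seated in a nest, the jaw still clear of them ((distance between cell_a and nest_0 below 0.004 m or distance between cell_a and nest_1 below 0.004 m or distance between cell_a and nest_2 below 0.004 m) and angle between each of cell_a, cell_b, cell_c's own z axis and vertical below 0.1 rad and (distance between cell_b and nest_0 below 0.004 m or distance between cell_b and nest_1 below 0.004 m or distance between cell_b and nest_2 below 0.004 m) and (distance between cell_c and nest_0 below 0.004 m or distance between cell_c and nest_1 below 0.004 m or distance between cell_c and nest_2 below 0.004 m) and value of joint jaw below 0.05 m), for 0.3 s.
3. the jaw is shut until the seated cells press its sprung face back by 3 to 12 mm (value of joint jaw_face between 0.003 and 0.012 m and value of joint jaw above 0.07 m and (contact force between jaw_face and cell_a above 0.2 N or contact force between jaw_face and cell_b above 0.2 N or contact force between jaw_face and cell_c above 0.2 N) and (distance between cell_a and nest_0 below 0.004 m or distance between cell_a and nest_1 below 0.004 m or distance between cell_a and nest_2 below 0.004 m) and angle between each of cell_a, cell_b, cell_c's own z axis and vertical below 0.1 rad and (distance between cell_b and nest_0 below 0.004 m or distance between cell_b and nest_1 below 0.004 m or distance between cell_b and nest_2 below 0.004 m) and (distance between cell_c and nest_0 below 0.004 m or distance between cell_c and nest_1 below 0.004 m or distance between cell_c and nest_2 below 0.004 m)), for 0.3 s.
4. the jaw is slid fully open again (within 8 mm) (value of joint jaw below 0.008 m), for 0.2 s.
At the end, for the whole second after the job is handed in: every present cell stands upright (within 0.1 rad) and at rest on the floor of the blue tray, inside its walls, and the jaw is fully open again (within 8 mm) (x of cell_a in the frame of tray_in between -0.112 and 0.112 m and y of cell_a in the frame of tray_in between -0.042 and 0.042 m and z of cell_a in the frame of tray_in between -0.004 and 0.004 m and angle between each of cell_a, cell_b, cell_c's own z axis and vertical below 0.1 rad and linear speed of each of cell_a, cell_b, cell_c below 0.02 m/s and x of cell_b in the frame of tray_in between -0.112 and 0.112 m and y of cell_b in the frame of tray_in between -0.042 and 0.042 m and z of cell_b in the frame of tray_in between -0.004 and 0.004 m and x of cell_c in the frame of tray_in between -0.112 and 0.112 m and y of cell_c in the frame of tray_in between -0.042 and 0.042 m and z of cell_c in the frame of tray_in between -0.004 and 0.004 m and value of joint jaw below 0.008 m); the robot touches nothing.
It fails at once if a bystander (bottle or case) is moved more than 30 mm (distance of any of cleaner, gauge_case from where it was at the start of the episode above 0.03 m).
It fails at once if with the jaw shut, its sprung face is driven right to its stop (value of joint jaw_face above 0.0145 m and value of joint jaw above 0.065 m).
Of cell_a, cell_b, cell_c only 2 to 3 are there at a start; the rules pass over those that are not, and their reading is None.
At some moment in a run one of cell_a, cell_b, cell_c may be knocked a few centimetres aside while the robot is not near it.
Once in a run the grip may slacken for a moment while it holds something.
It also fails if it takes over 210 s, if anything falls off the work surface, if the arm or the gripper's body presses on something with over 40 N, if the wrist force passes 120 N, or if a joint passes its speed limit or range.

## Working session

There is one attempt and no reset: what is moved stays moved. The work goes in short steps, Python scripts to look and compute and a tool call to move; the robot and the scene stay as the last step left them, time stands still between calls to the robot, and variables do not carry over. Pictures are saved under pics/ and viewed, at most 14 in all, crops included, and the job is handed in when it is done.

Besides the shell and the picture viewer there is one more tool, called as name(argument=value, ...) on one line, values as JSON. arm_command: Moves the arm, as the interface text tells. Its arguments: {"type":"object","properties":{"deltas":{"type":"array"},"grip_force":{"type":"number"}},"required":["deltas"]}

```bash
ls; mkdir -p pics; cat > h.py <<'E'
from cell import *
import numpy as np, cv2
def shot(n):
    im,d=get_image(n); np.savez('/tmp/%s.npz'%n,im=im,d=d); return im,d
def save(n,im): cv2.imwrite('pics/'+n+'.png',cv2.cvtColor(im,cv2.COLOR_RGB2BGR))
def ray(n,uv):
    c=calibration(n);K=np.array(c['intrinsics'],float);T=np.array(c['pose'],float)
    p=cv2.undistortPoints(np.array(uv,float).reshape(-1,1,2),K,np.array(c['dist_coeffs'],float)).reshape(-1,2)
    r=np.c_[p,np.ones(len(p))]; return T[:3,3],r@T[:3,:3].T
def at_z(n,uv,z):
    o,r=ray(n,uv); return o+r*((z-o[2])/r[:,2])[:,None]
def at_d(n,uv,d):
    o,r=ray(n,uv); return o+r*np.array([d[int(round(v)),int(round(u))] for u,v in uv])[:,None]
def proj(n,P):
    c=calibration(n);T=np.linalg.inv(np.array(c['pose'],float))
    rv=cv2.Rodrigues(T[:3,:3])[0]
    return cv2.projectPoints(np.array(P,float).reshape(-1,1,3),rv,T[:3,3],np.array(c['intrinsics'],float),np.array(c['dist_coeffs'],float))[0].reshape(-1,2)
def cloud(n,d):
    v,u=np.mgrid[0:480,0:640]; o,r=ray(n,np.c_[u.ravel(),v.ravel()]); return (o+r*d.ravel()[:,None]).reshape(480,640,3)
E
python3 - <<'E'
from h import *
for n in('top','side'):
    im,d=shot(n); save(n+'0',im); c=calibration(n); print(n,np.round(c['pose'],3).tolist(),np.round(c['intrinsics'],1).tolist(),c['dist_coeffs'])
    for q in('fixture','cell_a','jaw_handle','tray_in','cleaner','gauge_case','jaw_face'):
        print(q,[(np.round(r['location'],3).tolist(),round(r['conf'],2),proj(n,[r['location']]).round().tolist()[0]) for r in look_for(n,q)])
print(get_obs())
E
```

```text
pics
top [[0.027, -0.991, 0.132, 0.415], [-1.0, -0.027, 0.004, 0.019], [-0.001, -0.132, -0.991, 1.239], [0.0, 0.0, 0.0, 1.0]] [[547.3, 0.0, 323.5], [0.0, 547.3, 234.4], [0.0, 0.0, 1.0]] [0.0325672 0.        0.        0.        0.       ]
fixture [([0.549, -0.07, 0.01], 0.61, [365.0, 248.0])]
cell_a [([0.579, 0.286, 0.023], 0.93, [207.0, 230.0]), ([0.402, 0.332, 0.031], 0.87, [180.0, 309.0]), ([0.611, 0.203, 0.02], 0.83, [244.0, 217.0]), ([0.376, 0.246, 0.024], 0.81, [220.0, 322.0]), ([0.567, 0.373, 0.032], 0.77, [166.0, 234.0]), ([0.454, 0.249, 0.026], 0.69, [220.0, 286.0])]
jaw_handle [([0.55, -0.075, 0.037], 0.92, [368.0, 246.0])]
tray_in [([0.537, -0.352, 0.004], 0.94, [489.0, 257.0])]
cleaner [([0.746, 0.152, 0.083], 0.57, [267.0, 152.0]), ([0.581, 0.284, 0.022], 0.45, [207.0, 229.0])]
gauge_case [([0.73, -0.278, 0.036], 0.68, [460.0, 169.0])]
jaw_face [([0.526, -0.072, 0.03], 0.84, [366.0, 258.0]), ([0.552, -0.072, 0.038], 0.29, [366.0, 246.0])]
side [[-0.992, -0.105, 0.073, 0.48], [-0.127, 0.728, -0.674, 0.839], [0.018, -0.678, -0.735, 0.973], [0.0, 0.0, 0.0, 1.0]] [[545.1, 0.0
[... 888 characters left out ...]
_s': 0.8, 'q': array([-78.59763306,  32.98317337,   1.42631783,  82.33903753,
        -0.85922163,  64.68773403,  -3.23674614]), 'joint_velocities': array([ 0.07458281,  0.01255013, -0.01602356,  0.00500393, -0.0810921 ,
       -0.07405938,  0.05591537]), 'tau': array([-3.27433263e-04, -7.65423989e+01,  2.24792853e+00, -2.86279088e+01,
        1.51355413e-02,  2.81908462e-03, -3.60424360e-05]), 'tcp_pos': array([0.18835464, 0.64819397, 0.23131675]), 'eef_rot': array([ 1.79999368e+02, -3.43162753e-04,  1.63797000e+02]), 'contact_force': array([ 0.01848987, -0.20295737,  0.29768849]), 'ft_torque': array([0.01384984, 0.04279091, 0.05367553]), 'grip_force': 0.0, 'grip_width': 0.0852427946334434}
```

View pics/top0.png

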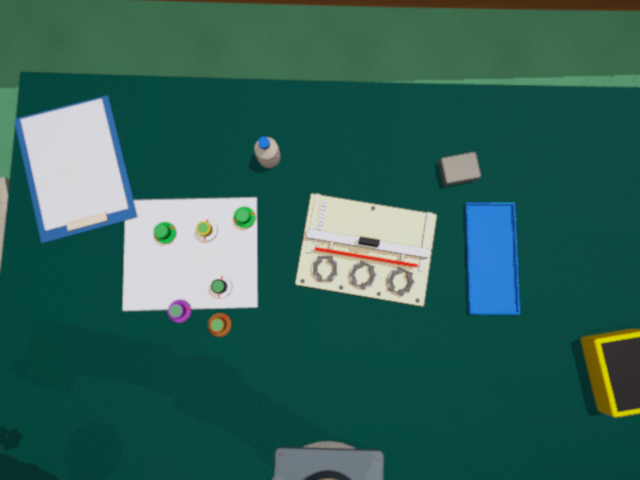

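View pics/side0.png

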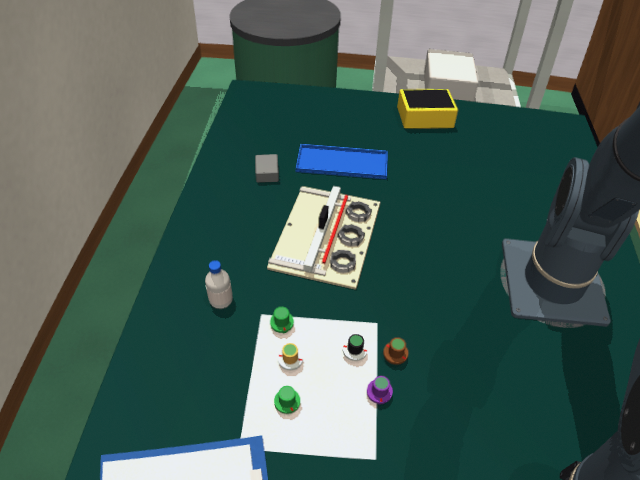

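Top view: the brass cell is at (205,230) and the black one at (220,287). The look-alikes are green at (165,233) and (244,217), purple at (179,311) and brown at (220,324). There is no blue cell. The jaw is partly shut, the tray is at (492,258) and the nests are at (324,268), (362,275) and (399,281). Next is a close crop and a fit.

```bash
cat > a.py <<'E'
from h import *
z=np.load('/tmp/top.npz'); im,d=z['im'],z['d']
A=cv2.resize(im[245:300,305:420],None,fx=6.9,fy=6.9,interpolation=cv2.INTER_CUBIC)
B=cv2.resize(im[205:305,150:262],None,fx=2.1,fy=2.1,interpolation=cv2.INTER_CUBIC)
C=np.zeros((600,800,3),np.uint8);C[:A.shape[0],:A.shape[1]]=A[:,:800];C[385:385+210,:B.shape[1]]=B
save('crop0',C)
P=cloud('top',d); hsv=cv2.cvtColor(im,cv2.COLOR_RGB2HSV)
def stat(name,m,zr):
    m=m&(P[...,2]>zr[0])&(P[...,2]<zr[1])&(d>0); q=P[m].astype(np.float32); 
    r=cv2.minAreaRect((q[:,:2]*1000)); print(name,len(q),np.round(q.mean(0),4),'med z',np.round(np.median(q[:,2]),4),np.round(r[0],1),np.round(r[1],1),round(r[2],1)); return q
X,Y,Z=P[...,0],P[...,1],P[...,2]; H,S,V=hsv[...,0],hsv[...,1],hsv[...,2]
fixreg=(X>.40)&(X<.70)&(Y>-.26)&(Y<.1)
stat('plate',fixreg,(.004,.014))
stat('rings',fixreg&(X<.525),(.019,.03))
stat('carr',fixreg&(X>.5),(.034,.044)); stat('handle',fixreg,(.06,.1))
stat('red',fixreg&(S>150)&((H<8)|(H>172)),(.02,.05))
stat('tray',(X>.4)&(Y<-.25)&(H>100)&(H<125)&(S>150)&(Y>-.45),(-.02,.03))
for n,x,y in(('brass',.579,.286),('black',.454,.249)):
    r=np.hypot(X-x,Y-y)<.035
    stat(n+' top',r,(.04,.06)); stat(n+' fl',r,(.014,.026))
    mk=r&(S>120)&((H<10)|(H>170))&(V>90)&(Z<.03); q=P[mk]; print('marks',len(q),[(np.argwhere(mk)[i].tolist(),q[i].round(3).tolist()) for i in range(len(q))][:16])
for n in('top',):
  v,u=np.nonzero(fixreg&(X<.525)&(V<150)&(Z>.018)&(Z<.032)); print('ringpx',len(u))
E
python3 a.py
```

```text
plate 8529 [ 0.5506 -0.074   0.0094] med z 0.0095 [550.1 -79.9] [358.1 299.4] 89.9
rings 1045 [ 0.4877 -0.0689  0.0254] med z 0.0255 [485.4 -76.1] [247.1  79.1] 90.0
carr 1307 [ 0.5494 -0.0735  0.0382] med z 0.0381 [545.8 -72.5] [273.9  45.9] 81.9
handle 153 [ 0.5574 -0.0738  0.0773] med z 0.0781 [558.2 -74.4] [43.9 14.5] 82.3
red 280 [ 0.5271 -0.0693  0.0366] med z 0.0366 [526.9 -70. ] [225.4   7.2] 82.0
tray 5816 [ 0.5351 -0.3568  0.0049] med z 0.0043 [ 537.8 -358.1] [255.3 119.7] 1.4
brass top 172 [0.58   0.2876 0.0491] med z 0.0492 [580.  287.4] [31.8 29.4] 45.5
brass fl 194 [0.5775 0.2831 0.0198] med z 0.0198 [580.4 288.2] [48.4 49.3] 0.1
marks 0 []
black top 176 [0.4541 0.2486 0.0497] med z 0.0496 [453.9 248.5] [30.3 30.3] 90.0
black fl 209 [0.4534 0.2454 0.0198] med z 0.0196 [454.  249.3] [46.5 48.8] 1.8
marks 0 []
ringpx 730
```

View pics/crop0.png

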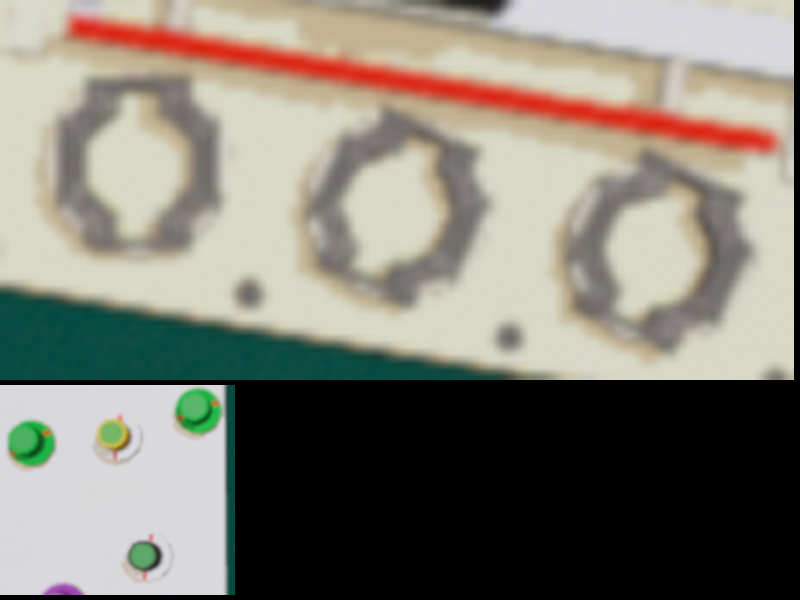

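```bash
cat > fit.py <<'E'
from h import *
from scipy.optimize import minimize
def rect(im,n,cx,cy,h,z,s=.0005):
    g=np.arange(-h,h+s/2,s); gx,gy=np.meshgrid(cx+g,cy+g,indexing='ij')
    uv=proj(n,np.c_[gx.ravel(),gy.ravel(),np.full(gx.size,z)]).reshape(*gx.shape,2).astype(np.float32)
    return gx,gy,cv2.remap(im,uv[...,0],uv[...,1],cv2.INTER_CUBIC)
def ring(im,cx,cy,z=.026,n='top'):
    gx,gy,r=rect(im,n,cx,cy,.045,z); g=cv2.cvtColor(r,cv2.COLOR_RGB2GRAY).astype(float)
    best=None
    def sc(p):
        x,y=gx-p[0],gy-p[1]; R=np.hypot(x,y); a,b=x*np.cos(p[2])+y*np.sin(p[2]),-x*np.sin(p[2])+y*np.cos(p[2])
        m=((R<.030)&(R>.0165)&~((abs(b)<.006)&(abs(a)<.024))).astype(float); m=cv2.GaussianBlur(m,(0,0),2.2)
        w=R<.036; return np.corrcoef(m[w],g[w])[0,1]
    for a in np.radians(np.arange(-50,50,6)):
        s=minimize(sc,[cx,cy,a],method='Nelder-Mead',options=dict(initial_simplex=[[cx,cy,a],[cx+.003,cy,a],[cx,cy+.003,a],[cx,cy,a+.1]],maxiter=80))
        if best is None or s.fun<best.fun: best=s
    return best.x[0],best.x[1],np.degrees(best.x[2]),best.fun
def marks(im,cx,cy,z=.02,n='top'):
    gx,gy,r=rect(im,n,cx,cy,.032,z); r=r.astype(float); red=np.clip(r[...,0]-np.maximum(r[...,1],r[...,2])-40,0,None)
    R=np.hypot(gx-cx,gy-cy); w=red*((R>.0165)&(R<.027))
    th=np.arctan2(gy-cy,gx-cx); c=(w*np.exp(2j*th)).sum(); 
    A=np.degrees(th); out=[]
    u=np.exp(1j*np.angle(c)/2); 
    for sgn in(1,-1):
        m=((gx-cx)*u.real+(gy-cy)*u.imag)*sgn>0; ww=w*m
        out+= [((gx*ww).sum()/ww.sum(),(gy*ww).sum()/ww.sum())] if ww.sum()>0 else []
    return np.degrees(np.angle(c)/2),w.sum(),np.round(out,4).tolist()
E
cat > b.py <<'E'
from fit import *
im=np.load('/tmp/top.npz')['im']
c=at_z('top',[(324,268),(362,275),(399,281)],.026)
R=np.array([ring(im,*p[:2]) for p in c]); print(R.round(4))
d=R[0,:2]-R[2,:2]; print('yaw',np.degrees(np.arctan2(d[1],d[0]))-90,'pitch',np.linalg.norm(d)/2,'mid',R[:,:2].mean(0))
print('brass',marks(im,.580,.2876)); print('black',marks(im,.454,.2487))
s=np.load('/tmp/side.npz')['im']
for p in c: 
    pass
print('side brass',marks(s,.580,.2876,n='side'),'black',marks(s,.454,.2487,n='side'))
# height check of barrel tops from side depth
ds=np.load('/tmp/side.npz')['d'];Q=cloud('side',ds)
for n,x,y in(('brass',.58,.2876),('black',.454,.2487)):
    m=(np.hypot(Q[...,0]-x,Q[...,1]-y)<.03)&(Q[...,2]>.042)&(Q[...,2]<.06); print(n,m.sum(),Q[m].mean(0).round(4),Q[m][:,2].max())
m=(Q[...,0]>.5)&(Q[...,0]<.6)&(abs(Q[...,1]+.07)<.05)&(Q[...,2]>.06); print('handle side',m.sum(),Q[m].mean(0).round(4))
E
python3 b.py
```

```text
[[ 4.99100e-01  2.00000e-02  3.91000e-02 -8.78400e-01]
 [ 4.87600e-01 -6.30000e-02 -2.33901e+01 -8.71000e-01]
 [ 4.76100e-01 -1.46400e-01 -2.21817e+01 -8.59500e-01]]
yaw -7.866980122904138 pitch 0.0840168023664653 mid [ 0.48758722 -0.06312007]
brass (np.float64(-4.234602410528361), np.float64(3320.0), [[0.6012, 0.2876], [0.5602, 0.2907]])
black (np.float64(-6.107145352382082), np.float64(4757.0), [[0.4742, 0.2479], [0.4339, 0.2522]])
side brass (np.float64(-4.025288444940412), np.float64(15570.0), [[0.6012, 0.2885], [0.5603, 0.2917]]) black (np.float64(-5.226633306815102), np.float64(20038.0), [[0.4751, 0.249], [0.4339, 0.2533]])
brass 199 [0.5804 0.2928 0.0498] 0.055591796099207946
black 205 [0.4548 0.254  0.0498] 0.05437190900047972
handle side 124 [ 0.5587 -0.0658  0.0746]
```

The picks are brass at (0.580,0.288) with heading −4° and black at (0.454,0.249) with heading −5.5°. The slot headings are about 0° on the left nest, −23° on the middle and −22° on the right. I'll grip the handle first to open the jaw.

arm_command(deltas=[{"rz":1},{"rz":1},{"rz":1},{"rz":1},{"rz":1},{"rz":1},{"rz":1},{"rz":1},{"rz":0.18},{}], grip_force=60)

```text
invalid input
```

arm_command(deltas=[{"tx":-0.83,"ty":0.58},{"tx":-0.83,"ty":0.58},{"tx":-0.83,"ty":0.58},{"tx":-0.83,"ty":0.58},{"tx":-0.83,"ty":0.58},{"tx":-0.83,"ty":0.58},{"tx":-0.83,"ty":0.58},{"tx":-0.83,"ty":0.58},{"tx":-0.83,"ty":0.58},{"tx":-0.83,"ty":0.58}])

```text
invalid input
```

arm_command(deltas=[{"tx":-0.83,"ty":0.58},{"tx":-0.83,"ty":0.58},{"tx":-0.83,"ty":0.58},{"tx":-0.83,"ty":0.58},{"tx":-0.83,"ty":0.58},{"tx":-0.83,"ty":0.58},{"tx":-0.83,"ty":0.58},{"tx":-0.83,"ty":0.58},{"tx":-0.4,"ty":0.3},{"jaw":130}])

```text
invalid input
```

arm_command(deltas=[{"tx":0,"ty":0,"tz":0,"rx":0,"ry":0,"rz":1,"jaw":0},{"tx":0,"ty":0,"tz":0,"rx":0,"ry":0,"rz":1,"jaw":0},{"tx":0,"ty":0,"tz":0,"rx":0,"ry":0,"rz":1,"jaw":0},{"tx":0,"ty":0,"tz":0,"rx":0,"ry":0,"rz":1,"jaw":0},{"tx":0,"ty":0,"tz":0,"rx":0,"ry":0,"rz":1,"jaw":0},{"tx":0,"ty":0,"tz":0,"rx":0,"ry":0,"rz":1,"jaw":0},{"tx":0,"ty":0,"tz":0,"rx":0,"ry":0,"rz":1,"jaw":0},{"tx":0,"ty":0,"tz":0,"rx":0,"ry":0,"rz":1,"jaw":0},{"tx":0,"ty":0,"tz":0,"rx":0,"ry":0,"rz":0.18,"jaw":0},{"tx":0,"ty":0,"tz":0,"rx":0,"ry":0,"rz":0,"jaw":0}], grip_force=60)

```text
time_s: 2.05
tcp_pos: [0.1882, 0.6483, 0.2313]
eef_rot: [180.0, 0.0, 82.2]
contact_force: [-0.5, -1.0, -0.7]
grip_width: 0.0853
grip_force: 0.0
```

arm_command(deltas=[{"tx":-0.83,"ty":0.58,"tz":0,"rx":0,"ry":0,"rz":0,"jaw":0},{"tx":-0.83,"ty":0.58,"tz":0,"rx":0,"ry":0,"rz":0,"jaw":0},{"tx":-0.83,"ty":0.58,"tz":0,"rx":0,"ry":0,"rz":0,"jaw":0},{"tx":-0.83,"ty":0.58,"tz":0,"rx":0,"ry":0,"rz":0,"jaw":0},{"tx":-0.83,"ty":0.58,"tz":0,"rx":0,"ry":0,"rz":0,"jaw":0},{"tx":-0.83,"ty":0.58,"tz":0,"rx":0,"ry":0,"rz":0,"jaw":0},{"tx":-0.83,"ty":0.58,"tz":0,"rx":0,"ry":0,"rz":0,"jaw":0},{"tx":-0.83,"ty":0.58,"tz":0,"rx":0,"ry":0,"rz":0,"jaw":0},{"tx":-0.83,"ty":0.58,"tz":0,"rx":0,"ry":0,"rz":0,"jaw":0},{"tx":-0.83,"ty":0.58,"tz":0,"rx":0,"ry":0,"rz":0,"jaw":0}])

```text
time_s: 3.3
tcp_pos: [0.3725, 0.2859, 0.2316]
eef_rot: [180.0, -0.0, 82.2]
contact_force: [0.7, -0.4, -0.9]
grip_width: 0.0853
grip_force: 0.0
```

arm_command(deltas=[{"tx":-0.83,"ty":0.58,"tz":0,"rx":0,"ry":0,"rz":0,"jaw":130},{"tx":-0.83,"ty":0.58,"tz":0,"rx":0,"ry":0,"rz":0,"jaw":130},{"tx":-0.83,"ty":0.58,"tz":0,"rx":0,"ry":0,"rz":0,"jaw":130},{"tx":-0.83,"ty":0.58,"tz":0,"rx":0,"ry":0,"rz":0,"jaw":130},{"tx":-0.83,"ty":0.58,"tz":0,"rx":0,"ry":0,"rz":0,"jaw":130},{"tx":-0.83,"ty":0.58,"tz":0,"rx":0,"ry":0,"rz":0,"jaw":130},{"tx":-0.83,"ty":0.58,"tz":0,"rx":0,"ry":0,"rz":0,"jaw":130},{"tx":-0.83,"ty":0.58,"tz":0,"rx":0,"ry":0,"rz":0,"jaw":130},{"tx":-0.83,"ty":0.58,"tz":0,"rx":0,"ry":0,"rz":0,"jaw":130},{"tx":0,"ty":0,"tz":0,"rx":0,"ry":0,"rz":0,"jaw":130}])

```text
time_s: 4.55
tcp_pos: [0.5378, -0.0414, 0.2316]
eef_rot: [179.9, 0.1, 81.9]
contact_force: [-0.2, 0.8, 0.2]
grip_width: 0.0419
grip_force: 0.0
```

arm_command(deltas=[{"tx":-0.37,"ty":0.31,"tz":0,"rx":0,"ry":0,"rz":0,"jaw":130},{"tx":-0.37,"ty":0.31,"tz":0,"rx":0,"ry":0,"rz":0,"jaw":130},{"tx":0,"ty":0,"tz":0.9,"rx":0,"ry":0,"rz":0,"jaw":130},{"tx":0,"ty":0,"tz":0.9,"rx":0,"ry":0,"rz":0,"jaw":130},{"tx":0,"ty":0,"tz":0.8,"rx":0,"ry":0,"rz":0,"jaw":130},{"tx":0,"ty":0,"tz":0.7,"rx":0,"ry":0,"rz":0,"jaw":130},{"tx":0,"ty":0,"tz":0.6,"rx":0,"ry":0,"rz":0,"jaw":130},{"tx":0,"ty":0,"tz":0.4,"rx":0,"ry":0,"rz":0,"jaw":130},{"tx":0,"ty":0,"tz":0.2,"rx":0,"ry":0,"rz":0,"jaw":130},{"tx":0,"ty":0,"tz":0.05,"rx":0,"ry":0,"rz":0,"jaw":130}])

```text
time_s: 5.8
tcp_pos: [0.5576, -0.0706, 0.0493]
eef_rot: [180.0, -0.0, 82.0]
contact_force: [0.1, -0.4, 0.3]
grip_width: 0.0413
grip_force: 0.0
```

arm_command(deltas=[{"tx":0,"ty":0,"tz":0,"rx":0,"ry":0,"rz":0,"jaw":255},{"tx":0,"ty":0,"tz":0,"rx":0,"ry":0,"rz":0,"jaw":255},{"tx":0,"ty":0,"tz":0,"rx":0,"ry":0,"rz":0,"jaw":255},{"tx":0,"ty":0,"tz":0,"rx":0,"ry":0,"rz":0,"jaw":255},{"tx":0,"ty":0,"tz":0,"rx":0,"ry":0,"rz":0,"jaw":255},{"tx":0,"ty":0,"tz":0,"rx":0,"ry":0,"rz":0,"jaw":255},{"tx":0,"ty":0,"tz":0,"rx":0,"ry":0,"rz":0,"jaw":255},{"tx":0,"ty":0,"tz":0,"rx":0,"ry":0,"rz":0,"jaw":255},{"tx":0,"ty":0,"tz":0,"rx":0,"ry":0,"rz":0,"jaw":255},{"tx":0,"ty":0,"tz":0,"rx":0,"ry":0,"rz":0,"jaw":255}], grip_force=40)

```text
time_s: 7.05
tcp_pos: [0.5583, -0.0707, 0.0501]
eef_rot: [179.9, -0.0, 82.0]
contact_force: [-0.2, -0.0, 6.2]
grip_width: 0.0132
grip_force: 43.0
```

arm_command(deltas=[{"tx":0,"ty":0.15,"tz":0,"rx":0,"ry":0,"rz":0,"jaw":255},{"tx":0,"ty":0.2,"tz":0,"rx":0,"ry":0,"rz":0,"jaw":255},{"tx":0,"ty":0.2,"tz":0,"rx":0,"ry":0,"rz":0,"jaw":255},{"tx":0,"ty":0.2,"tz":0,"rx":0,"ry":0,"rz":0,"jaw":255},{"tx":0,"ty":0.2,"tz":0,"rx":0,"ry":0,"rz":0,"jaw":255},{"tx":0,"ty":0.2,"tz":0,"rx":0,"ry":0,"rz":0,"jaw":255},{"tx":0,"ty":0.15,"tz":0,"rx":0,"ry":0,"rz":0,"jaw":255},{"tx":0,"ty":0.1,"tz":0,"rx":0,"ry":0,"rz":0,"jaw":255},{"tx":0,"ty":0.03,"tz":0,"rx":0,"ry":0,"rz":0,"jaw":255},{"tx":0,"ty":0,"tz":0,"rx":0,"ry":0,"rz":0,"jaw":255}])

```text
time_s: 8.3
tcp_pos: [0.6136, -0.0786, 0.0501]
eef_rot: [-180.0, -0.0, 82.0]
contact_force: [-4.1, 1.3, 9.5]
grip_width: 0.0133
grip_force: 43.7
```

```bash
cat > j.py <<'E'
from h import *
im,d=shot('top'); P=cloud('top',d)
hsv=cv2.cvtColor(im,cv2.COLOR_RGB2HSV); m=(hsv[...,1]>150)&((hsv[...,0]<8)|(hsv[...,0]>172))&(P[...,2]>.025)&(P[...,2]<.05)&(abs(P[...,1]+.07)<.16)
q=P[m][:,:2]; a=np.radians(-8); f=(q-[.4876,-.0631])@np.array([np.cos(a),np.sin(a)]); print('red x_f',np.median(f),'-> jaw if face free',.099-np.median(f)); print(get_obs()['tcp_pos'],get_obs()['contact_force'])
E
python3 j.py
```

```text
red x_f 0.09441421692793309 -> jaw if face free 0.004585783072066918
[ 0.61357391 -0.07853969  0.05009908] [-3.41315557  0.472285   10.12047491]
```

arm_command(deltas=[{"tx":0,"ty":0.03,"tz":0,"rx":0,"ry":0,"rz":0,"jaw":255},{"tx":0,"ty":0.03,"tz":0,"rx":0,"ry":0,"rz":0,"jaw":255},{"tx":0,"ty":0.03,"tz":0,"rx":0,"ry":0,"rz":0,"jaw":255},{"tx":0,"ty":0.02,"tz":0,"rx":0,"ry":0,"rz":0,"jaw":255},{"tx":0,"ty":0,"tz":0,"rx":0,"ry":0,"rz":0,"jaw":255},{"tx":0,"ty":0,"tz":0,"rx":0,"ry":0,"rz":0,"jaw":255},{"tx":0,"ty":0,"tz":0,"rx":0,"ry":0,"rz":0,"jaw":255},{"tx":0,"ty":0,"tz":0,"rx":0,"ry":0,"rz":0,"jaw":255},{"tx":0,"ty":0,"tz":0,"rx":0,"ry":0,"rz":0,"jaw":255},{"tx":0,"ty":0,"tz":0,"rx":0,"ry":0,"rz":0,"jaw":255}])

```text
time_s: 9.6
tcp_pos: [0.6178, -0.0792, 0.0501]
eef_rot: [-180.0, -0.0, 82.0]
contact_force: [-4.9, 1.4, 10.6]
grip_width: 0.0133
grip_force: 43.7
```

```bash
python3 j.py
```

```text
red x_f 0.09857332141611405 -> jaw if face free 0.00042667858388595326
[ 0.61773248 -0.07917519  0.05008754] [-3.93606271e+00  1.27900148e-03  1.06534456e+01]
```

arm_command(deltas=[{"tx":0,"ty":0,"tz":0,"rx":0,"ry":0,"rz":0,"jaw":130},{"tx":0,"ty":0,"tz":0,"rx":0,"ry":0,"rz":0,"jaw":130},{"tx":0,"ty":0,"tz":0,"rx":0,"ry":0,"rz":0,"jaw":130},{"tx":0,"ty":0,"tz":0,"rx":0,"ry":0,"rz":0,"jaw":130},{"tx":0,"ty":0,"tz":-0.5,"rx":0,"ry":0,"rz":0,"jaw":130},{"tx":0,"ty":0,"tz":-0.8,"rx":0,"ry":0,"rz":0,"jaw":130},{"tx":0,"ty":0,"tz":-0.8,"rx":0,"ry":0,"rz":0,"jaw":130},{"tx":0,"ty":0,"tz":-0.8,"rx":0,"ry":0,"rz":0,"jaw":130},{"tx":0,"ty":0,"tz":-0.6,"rx":0,"ry":0,"rz":0,"jaw":75},{"tx":0,"ty":0,"tz":-0.4,"rx":0,"ry":0,"rz":0,"jaw":75}])

```text
time_s: 10.9
tcp_pos: [0.6187, -0.0793, 0.2065]
eef_rot: [179.9, -0.0, 82.0]
contact_force: [-0.4, 1.0, -0.3]
grip_width: 0.0603
grip_force: 0.0
```

arm_command(deltas=[{"tx":0.92,"ty":-0.22,"tz":0,"rx":0,"ry":0,"rz":0,"jaw":75},{"tx":0.92,"ty":-0.22,"tz":0,"rx":0,"ry":0,"rz":0,"jaw":75},{"tx":0.92,"ty":-0.22,"tz":0,"rx":0,"ry":0,"rz":0,"jaw":75},{"tx":0.92,"ty":-0.22,"tz":0,"rx":0,"ry":0,"rz":0,"jaw":75},{"tx":0.92,"ty":-0.22,"tz":0,"rx":0,"ry":0,"rz":0,"jaw":75},{"tx":0.92,"ty":-0.22,"tz":0,"rx":0,"ry":0,"rz":0,"jaw":75},{"tx":0.92,"ty":-0.22,"tz":0,"rx":0,"ry":0,"rz":0,"jaw":75},{"tx":0.92,"ty":-0.22,"tz":0,"rx":0,"ry":0,"rz":0,"jaw":75},{"tx":0.92,"ty":-0.22,"tz":0,"rx":0,"ry":0,"rz":0,"jaw":75},{"tx":0.6,"ty":-0.2,"tz":0,"rx":0,"ry":0,"rz":0,"jaw":75}])

```text
time_s: 12.15
tcp_pos: [0.5808, 0.287, 0.2046]
eef_rot: [-179.9, 0.0, 82.1]
contact_force: [1.4, -1.2, -0.8]
grip_width: 0.0601
grip_force: 0.0
```

```bash
python3 j.py; cat > c.py <<'E'
from fit import *
# cells seen by side and top; tops by depth
for n in('top','side'):
    im,d=shot(n);P=cloud(n,d)
    for c,x,y in(('brass',.58,.2876),('black',.454,.2487)):
        m=(np.hypot(P[...,0]-x,P[...,1]-y)<.04)&(P[...,2]>.044)&(P[...,2]<.054); q=P[m]
        if len(q)<30: print(n,c,'few',len(q)); continue
        (a,b),r=cv2.minEnclosingCircle((q[:,:2]*1000).astype(np.float32)); print(n,c,len(q),round(a,1),round(b,1),round(r,1),q[:,2].mean().round(4), marks(im,a/1000,b/1000,n=n)[0])
print(get_obs()['tcp_pos'],get_obs()['eef_rot'])
E
python3 c.py
```

```text
red x_f 0.09842686985077095 -> jaw if face free 0.0005731301492290508
[0.57965308 0.29088952 0.2041833 ] [-1.60233013  3.92638821  0.32962731]
top brass 163 580.5 287.9 16.1 0.0495 -3.7577544969385928
top black 163 463.0 238.0 15.8 0.0496 20.139912721615843
side brass 184 581.2 291.5 16.9 0.0502 -4.720730306611316
side black 185 463.0 241.4 17.4 0.05 19.471449305876625
[0.58074977 0.28623671 0.20448967] [-1.79932323e+02  2.65218757e-02  8.21615366e+01]
```

The black cell was knocked to (0.463,0.238) with heading 20°; brass hasn't moved. Grasping brass.

arm_command(deltas=[{"tx":0.04,"ty":0,"tz":0.6,"rx":0,"ry":0,"rz":0,"jaw":75},{"tx":0,"ty":0,"tz":0.8,"rx":0,"ry":0,"rz":0,"jaw":75},{"tx":0,"ty":0,"tz":0.8,"rx":0,"ry":0,"rz":0,"jaw":75},{"tx":0,"ty":0,"tz":0.8,"rx":0,"ry":0,"rz":0,"jaw":75},{"tx":0,"ty":0,"tz":0.7,"rx":0,"ry":0,"rz":0,"jaw":75},{"tx":0,"ty":0,"tz":0.4,"rx":0,"ry":0,"rz":0,"jaw":75},{"tx":0,"ty":0,"tz":0.25,"rx":0,"ry":0,"rz":0,"jaw":75},{"tx":0,"ty":0,"tz":0.13,"rx":0,"ry":0,"rz":0,"jaw":75},{"tx":0,"ty":0,"tz":0,"rx":0,"ry":0,"rz":0,"jaw":75},{"tx":0,"ty":0,"tz":0,"rx":0,"ry":0,"rz":0,"jaw":75}])

```text
time_s: 13.55
tcp_pos: [0.5822, 0.2865, 0.0268]
eef_rot: [179.9, -0.0, 82.0]
contact_force: [0.2, 0.2, 0.0]
grip_width: 0.0605
grip_force: 0.0
```

arm_command(deltas=[{"tx":0,"ty":0,"tz":0,"rx":0,"ry":0,"rz":0,"jaw":255},{"tx":0,"ty":0,"tz":0,"rx":0,"ry":0,"rz":0,"jaw":255},{"tx":0,"ty":0,"tz":0,"rx":0,"ry":0,"rz":0,"jaw":255},{"tx":0,"ty":0,"tz":0,"rx":0,"ry":0,"rz":0,"jaw":255},{"tx":0,"ty":0,"tz":0,"rx":0,"ry":0,"rz":0,"jaw":255},{"tx":0,"ty":0,"tz":0,"rx":0,"ry":0,"rz":0,"jaw":255},{"tx":0,"ty":0,"tz":0,"rx":0,"ry":0,"rz":0,"jaw":255},{"tx":0,"ty":0,"tz":-0.2,"rx":0,"ry":0,"rz":0,"jaw":255},{"tx":0,"ty":0,"tz":-0.5,"rx":0,"ry":0,"rz":0,"jaw":255},{"tx":0,"ty":0,"tz":-0.5,"rx":0,"ry":0,"rz":0,"jaw":255}], grip_force=60)

```text
time_s: 14.8
tcp_pos: [0.582, 0.2862, 0.0756]
eef_rot: [180.0, 0.0, 82.0]
contact_force: [0.5, 0.1, -1.4]
grip_width: 0.0304
grip_force: 59.5
```

arm_command(deltas=[{"tx":0,"ty":0,"tz":-0.6,"rx":0,"ry":0,"rz":0,"jaw":255},{"tx":-0.4,"ty":-0.07,"tz":-0.6,"rx":0,"ry":0,"rz":0,"jaw":255},{"tx":-0.9,"ty":-0.15,"tz":0,"rx":0,"ry":0,"rz":0,"jaw":255},{"tx":-0.9,"ty":-0.15,"tz":0,"rx":0,"ry":0,"rz":0,"jaw":255},{"tx":-0.9,"ty":-0.15,"tz":0,"rx":0,"ry":0,"rz":0,"jaw":255},{"tx":-0.9,"ty":-0.15,"tz":0,"rx":0,"ry":0,"rz":0,"jaw":255},{"tx":-0.9,"ty":-0.15,"tz":0,"rx":0,"ry":0,"rz":0,"jaw":255},{"tx":-0.9,"ty":-0.15,"tz":0,"rx":0,"ry":0,"rz":0,"jaw":255},{"tx":-0.7,"ty":-0.1,"tz":0,"rx":0,"ry":0,"rz":0,"jaw":255},{"tx":-0.4,"ty":-0.06,"tz":0,"rx":0,"ry":0,"rz":0,"jaw":255}])

```text
time_s: 16.05
tcp_pos: [0.4985, 0.0178, 0.1232]
eef_rot: [179.9, -0.0, 81.9]
contact_force: [0.2, 0.2, -1.6]
grip_width: 0.0301
grip_force: 59.6
```

arm_command(deltas=[{"tx":0,"ty":0,"tz":0,"rx":0,"ry":0,"rz":-0.4,"jaw":255},{"tx":0,"ty":0,"tz":0,"rx":0,"ry":0,"rz":0,"jaw":255},{"tx":0,"ty":0,"tz":0.4,"rx":0,"ry":0,"rz":0,"jaw":255},{"tx":0,"ty":0,"tz":0.4,"rx":0,"ry":0,"rz":0,"jaw":255},{"tx":0,"ty":0,"tz":0.3,"rx":0,"ry":0,"rz":0,"jaw":255},{"tx":0,"ty":0,"tz":0.2,"rx":0,"ry":0,"rz":0,"jaw":255},{"tx":0,"ty":0,"tz":0,"rx":0,"ry":0,"rz":0,"jaw":255},{"tx":0,"ty":0,"tz":0,"rx":0,"ry":0,"rz":0,"jaw":255},{"tx":0,"ty":0,"tz":0,"rx":0,"ry":0,"rz":0,"jaw":255},{"tx":0,"ty":0,"tz":0,"rx":0,"ry":0,"rz":0,"jaw":255}])

```text
time_s: 17.3
tcp_pos: [0.4988, 0.0193, 0.0704]
eef_rot: [180.0, -0.0, 86.0]
contact_force: [-0.7, -0.3, -1.5]
grip_width: 0.0303
grip_force: 59.5
```

```bash
python3 - <<'E'
from h import *
s=[]
for n in('top','side'):
    im,d=shot(n); u,v=proj(n,[[.50,.02,.04]])[0].astype(int); s.append(cv2.resize(im[v-35:v+35,u-45:u+45],(400,311),interpolation=cv2.INTER_CUBIC))
save('n1',np.hstack(s)); o=get_obs(); print(o['tcp_pos'],o['eef_rot'],o['grip_width'])
E
```

```text
[0.49870885 0.01930632 0.07028509] [ 1.79981113e+02 -5.72175691e-03  8.59946168e+01] 0.030067963851155285
```

View pics/n1.png

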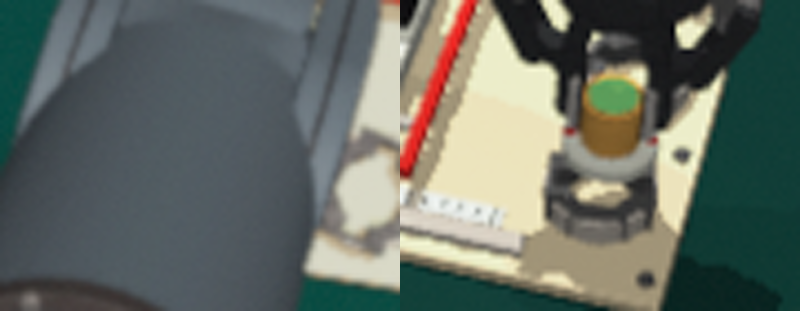

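Side picture: the cell hangs just above the left nest ring, with its marks along world x. Lowering gently.

arm_command(deltas=[{"tx":0,"ty":0,"tz":0.15,"rx":0,"ry":0,"rz":0,"jaw":255},{"tx":0,"ty":0,"tz":0.15,"rx":0,"ry":0,"rz":0,"jaw":255},{"tx":0,"ty":0,"tz":0.1,"rx":0,"ry":0,"rz":0,"jaw":255},{"tx":0,"ty":0,"tz":0.05,"rx":0,"ry":0,"rz":0,"jaw":255},{"tx":0,"ty":0,"tz":0.05,"rx":0,"ry":0,"rz":0,"jaw":255},{"tx":0,"ty":0,"tz":0.05,"rx":0,"ry":0,"rz":0,"jaw":255},{"tx":0,"ty":0,"tz":0,"rx":0,"ry":0,"rz":0,"jaw":255},{"tx":0,"ty":0,"tz":0,"rx":0,"ry":0,"rz":0,"jaw":255},{"tx":0,"ty":0,"tz":0,"rx":0,"ry":0,"rz":0,"jaw":255},{"tx":0,"ty":0,"tz":0,"rx":0,"ry":0,"rz":0,"jaw":255}])

```text
time_s: 18.65
tcp_pos: [0.5, 0.0187, 0.0482]
eef_rot: [179.9, 0.0, 86.0]
contact_force: [5.0, -3.4, -3.7]
grip_width: 0.0301
grip_force: 59.5
```

arm_command(deltas=[{"tx":-0.02,"ty":0.03,"tz":0,"rx":0,"ry":0,"rz":0,"jaw":255},{"tx":0,"ty":0,"tz":0.05,"rx":0,"ry":0,"rz":0,"jaw":255},{"tx":0,"ty":0,"tz":0.05,"rx":0,"ry":0,"rz":0,"jaw":255},{"tx":0,"ty":0,"tz":0.05,"rx":0,"ry":0,"rz":0,"jaw":255},{"tx":0,"ty":0,"tz":0,"rx":0,"ry":0,"rz":0,"jaw":255},{"tx":0,"ty":0,"tz":0,"rx":0,"ry":0,"rz":0,"jaw":255},{"tx":0,"ty":0,"tz":0,"rx":0,"ry":0,"rz":0,"jaw":255},{"tx":0,"ty":0,"tz":0,"rx":0,"ry":0,"rz":0,"jaw":255},{"tx":0,"ty":0,"tz":0,"rx":0,"ry":0,"rz":0,"jaw":255},{"tx":0,"ty":0,"tz":0,"rx":0,"ry":0,"rz":0,"jaw":255}])

```text
time_s: 19.9
tcp_pos: [0.5, 0.0181, 0.0419]
eef_rot: [180.0, 0.0, 86.0]
contact_force: [3.7, -4.8, -1.3]
grip_width: 0.0303
grip_force: 59.9
```

arm_command(deltas=[{"tx":-0.02,"ty":0.01,"tz":0.03,"rx":0,"ry":0,"rz":0,"jaw":255},{"tx":0,"ty":0,"tz":0.03,"rx":0,"ry":0,"rz":0,"jaw":255},{"tx":0,"ty":0,"tz":0,"rx":0,"ry":0,"rz":0,"jaw":255},{"tx":0,"ty":0,"tz":0,"rx":0,"ry":0,"rz":0,"jaw":255},{"tx":0,"ty":0,"tz":0,"rx":0,"ry":0,"rz":0,"jaw":75},{"tx":0,"ty":0,"tz":0,"rx":0,"ry":0,"rz":0,"jaw":75},{"tx":0,"ty":0,"tz":0,"rx":0,"ry":0,"rz":0,"jaw":75},{"tx":0,"ty":0,"tz":0,"rx":0,"ry":0,"rz":0,"jaw":75},{"tx":0,"ty":0,"tz":0,"rx":0,"ry":0,"rz":0,"jaw":75},{"tx":0,"ty":0,"tz":0,"rx":0,"ry":0,"rz":0,"jaw":75}])

```text
time_s: 21.15
tcp_pos: [0.5001, 0.0176, 0.0397]
eef_rot: [-180.0, 0.0, 86.0]
contact_force: [-0.0, -0.6, 0.7]
grip_width: 0.0603
grip_force: 0.0
```

arm_command(deltas=[{"tx":0,"ty":0,"tz":-0.3,"rx":0,"ry":0,"rz":0,"jaw":75},{"tx":0,"ty":0,"tz":-0.7,"rx":0,"ry":0,"rz":0,"jaw":75},{"tx":0,"ty":0,"tz":-0.9,"rx":0,"ry":0,"rz":0,"jaw":75},{"tx":0,"ty":0,"tz":-0.9,"rx":0,"ry":0,"rz":0,"jaw":75},{"tx":0.6,"ty":0,"tz":-0.5,"rx":0,"ry":0,"rz":0,"jaw":75},{"tx":0.9,"ty":-0.1,"tz":0,"rx":0,"ry":0,"rz":0,"jaw":75},{"tx":0.9,"ty":-0.2,"tz":0,"rx":0,"ry":0,"rz":0,"jaw":75},{"tx":0.9,"ty":-0.3,"tz":0,"rx":0,"ry":0,"rz":0,"jaw":75},{"tx":0.9,"ty":-0.3,"tz":0,"rx":0,"ry":0,"rz":0,"jaw":75},{"tx":0.7,"ty":-0.3,"tz":0,"rx":0,"ry":0,"rz":0,"jaw":75}])

```text
time_s: 22.4
tcp_pos: [0.4654, 0.218, 0.1725]
eef_rot: [180.0, -0.0, 86.0]
contact_force: [0.1, 0.3, -0.7]
grip_width: 0.0598
grip_force: 0.0
```

```bash
cat > k.py <<'E'
from fit import *
import sys
# args: name x y zlo zhi : barrel-top centre
tgt=[a.split(',') for a in sys.argv[1:]]
for n in('top','side'):
    im,d=shot(n);P=cloud(n,d)
    for c,x,y,zt in tgt:
        x,y,zt=float(x),float(y),float(zt)
        m=(np.hypot(P[...,0]-x,P[...,1]-y)<.045)&(abs(P[...,2]-zt)<.009); q=P[m]
        if len(q)<30: print(n,c,'few',len(q)); continue
        (a,b),r=cv2.minEnclosingCircle((q[:,:2]*1000).astype(np.float32)); print(n,c,len(q),round(a,1),round(b,1),round(r,1),'z',np.median(q[:,2]).round(4), 'hd',marks(im,a/1000,b/1000,z=zt-.03,n=n)[0])
o=get_obs();print(o['tcp_pos'].round(4),o['eef_rot'].round(1))
E
python3 k.py brass,.499,.020,.063 black,.463,.239,.05
```

```text
top brass 172 498.8 20.1 15.8 z 0.0631 hd -0.3969054645233874
top black few 25
side brass few 0
side black 205 463.7 240.3 16.8 z 0.0502 hd 19.805348437630713
[0.4644 0.2201 0.1721] [-1.80e+02 -1.00e-01  8.63e+01]
```

arm_command(deltas=[{"tx":0.47,"ty":-0.06,"tz":0.3,"rx":0,"ry":0,"rz":0,"jaw":75},{"tx":0,"ty":0,"tz":0.8,"rx":0,"ry":0,"rz":0,"jaw":75},{"tx":0,"ty":0,"tz":0.8,"rx":0,"ry":0,"rz":0,"jaw":75},{"tx":0,"ty":0,"tz":0.7,"rx":0,"ry":0,"rz":0,"jaw":75},{"tx":0,"ty":0,"tz":0.5,"rx":0,"ry":0,"rz":0,"jaw":75},{"tx":0,"ty":0,"tz":0.3,"rx":0,"ry":0,"rz":0,"jaw":75},{"tx":0,"ty":0,"tz":0.2,"rx":0,"ry":0,"rz":0,"jaw":75},{"tx":0,"ty":0,"tz":0.06,"rx":0,"ry":0,"rz":0,"jaw":75},{"tx":0,"ty":0,"tz":0,"rx":0,"ry":0,"rz":0,"jaw":75},{"tx":0,"ty":0,"tz":0,"rx":0,"ry":0,"rz":0,"jaw":75}])

```text
time_s: 23.75
tcp_pos: [0.4651, 0.2355, 0.0258]
eef_rot: [180.0, -0.0, 86.0]
contact_force: [0.5, -0.0, 0.5]
grip_width: 0.0601
grip_force: 0.0
```

arm_command(deltas=[{"tx":0,"ty":0,"tz":0,"rx":0,"ry":0,"rz":0,"jaw":255},{"tx":0,"ty":0,"tz":0,"rx":0,"ry":0,"rz":0,"jaw":255},{"tx":0,"ty":0,"tz":0,"rx":0,"ry":0,"rz":0,"jaw":255},{"tx":0,"ty":0,"tz":0,"rx":0,"ry":0,"rz":0,"jaw":255},{"tx":0,"ty":0,"tz":0,"rx":0,"ry":0,"rz":0,"jaw":255},{"tx":0,"ty":0,"tz":0,"rx":0,"ry":0,"rz":0,"jaw":255},{"tx":0,"ty":0,"tz":0,"rx":0,"ry":0,"rz":0,"jaw":255},{"tx":0,"ty":0,"tz":0,"rx":0,"ry":0,"rz":0,"jaw":255},{"tx":0,"ty":0,"tz":0,"rx":0,"ry":0,"rz":0,"jaw":255},{"tx":0,"ty":0,"tz":0,"rx":0,"ry":0,"rz":0,"jaw":255}], grip_force=60)

```text
time_s: 25.0
tcp_pos: [0.4649, 0.2355, 0.0258]
eef_rot: [180.0, -0.0, 86.0]
contact_force: [-0.6, 0.5, 5.0]
grip_width: 0.0302
grip_force: 58.8
```

arm_command(deltas=[{"tx":0,"ty":0,"tz":-0.3,"rx":0,"ry":0,"rz":0,"jaw":255},{"tx":0,"ty":0,"tz":-0.7,"rx":0,"ry":0,"rz":0,"jaw":255},{"tx":0,"ty":0,"tz":-0.8,"rx":0,"ry":0,"rz":0,"jaw":255},{"tx":-0.5,"ty":0,"tz":-0.7,"rx":0,"ry":0,"rz":0,"jaw":255},{"tx":-0.9,"ty":0.1,"tz":0,"rx":0,"ry":0,"rz":0,"jaw":255},{"tx":-0.9,"ty":0.1,"tz":0,"rx":0,"ry":0,"rz":0,"jaw":255},{"tx":-0.9,"ty":0.1,"tz":0,"rx":0,"ry":0,"rz":0,"jaw":255},{"tx":-0.9,"ty":0.1,"tz":0,"rx":0,"ry":0,"rz":0,"jaw":255},{"tx":-0.9,"ty":0.1,"tz":0,"rx":0,"ry":0,"rz":0,"jaw":255},{"tx":-0.9,"ty":0.1,"tz":0,"rx":0,"ry":0,"rz":0,"jaw":255}])

```text
time_s: 26.25
tcp_pos: [0.4722, -0.0029, 0.1259]
eef_rot: [180.0, -0.0, 86.0]
contact_force: [0.9, 1.3, -1.7]
grip_width: 0.0301
grip_force: 59.6
```

arm_command(deltas=[{"tx":-0.9,"ty":0.1,"tz":0,"rx":0,"ry":0,"rz":0,"jaw":255},{"tx":-0.9,"ty":0.1,"tz":0,"rx":0,"ry":0,"rz":0,"jaw":255},{"tx":-0.9,"ty":0.1,"tz":0,"rx":0,"ry":0,"rz":0,"jaw":255},{"tx":-0.7,"ty":0.04,"tz":0,"rx":0,"ry":0,"rz":0,"jaw":255},{"tx":-0.28,"ty":0,"tz":0,"rx":0,"ry":0,"rz":0,"jaw":255},{"tx":0,"ty":0,"tz":0,"rx":0,"ry":0,"rz":1,"jaw":255},{"tx":0,"ty":0,"tz":0,"rx":0,"ry":0,"rz":1,"jaw":255},{"tx":0,"ty":0,"tz":0,"rx":0,"ry":0,"rz":1,"jaw":255},{"tx":0,"ty":0,"tz":0,"rx":0,"ry":0,"rz":1,"jaw":255},{"tx":0,"ty":0,"tz":0,"rx":0,"ry":0,"rz":0.25,"jaw":255}])

```text
time_s: 27.5
tcp_pos: [0.4756, -0.1485, 0.1254]
eef_rot: [-180.0, 0.0, 43.5]
contact_force: [-0.7, 0.3, -2.2]
grip_width: 0.0302
grip_force: 59.4
```

```bash
python3 - <<'E'
from h import *
im,d=shot('side'); u,v=proj('side',[[.477,-.148,.08]])[0].astype(int); save('n0',cv2.resize(im[v-45:v+45,u-60:u+60],(800,600),interpolation=cv2.INTER_CUBIC)); o=get_obs(); print(u,v,o['tcp_pos'],o['eef_rot'],o['grip_width'],o['contact_force'])
E
python3 j.py
```

```text
360 192 [ 0.4755867  -0.14860954  0.12534822] [-1.79972122e+02  1.40152426e-03  4.34909630e+01] 0.03043649031356984 [-0.02685432  0.00997636 -2.27054517]
red x_f 0.098481707311194 -> jaw if face free 0.0005182926888060019
[ 0.47556359 -0.14881866  0.12533687] [ 0.49705168 -0.48809552 -1.70363097]
```

View pics/n0.png

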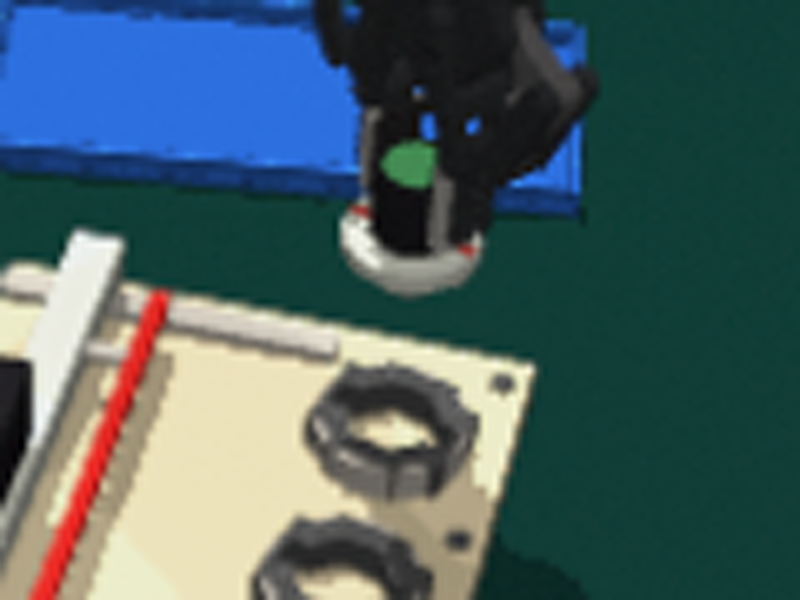

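The cell is held level above the right-hand nest, with its marks turned to about −22°. Lowering.

arm_command(deltas=[{"tx":-0.01,"ty":0.01,"tz":0.4,"rx":0,"ry":0,"rz":0,"jaw":255},{"tx":0,"ty":0,"tz":0.5,"rx":0,"ry":0,"rz":0,"jaw":255},{"tx":0,"ty":0,"tz":0.4,"rx":0,"ry":0,"rz":0,"jaw":255},{"tx":0,"ty":0,"tz":0.25,"rx":0,"ry":0,"rz":0,"jaw":255},{"tx":0,"ty":0,"tz":0.15,"rx":0,"ry":0,"rz":0,"jaw":255},{"tx":0,"ty":0,"tz":0.1,"rx":0,"ry":0,"rz":0,"jaw":255},{"tx":0,"ty":0,"tz":0.06,"rx":0,"ry":0,"rz":0,"jaw":255},{"tx":0,"ty":0,"tz":0.06,"rx":0,"ry":0,"rz":0,"jaw":255},{"tx":0,"ty":0,"tz":0,"rx":0,"ry":0,"rz":0,"jaw":255},{"tx":0,"ty":0,"tz":0,"rx":0,"ry":0,"rz":0,"jaw":255}])

```text
time_s: 28.85
tcp_pos: [0.4757, -0.1501, 0.0486]
eef_rot: [180.0, -0.0, 43.5]
contact_force: [-0.3, -0.5, -1.7]
grip_width: 0.0299
grip_force: 59.5
```

No side load. Continuing past the lug height.

arm_command(deltas=[{"tx":0,"ty":0,"tz":0.05,"rx":0,"ry":0,"rz":0,"jaw":255},{"tx":0,"ty":0,"tz":0.05,"rx":0,"ry":0,"rz":0,"jaw":255},{"tx":0,"ty":0,"tz":0.05,"rx":0,"ry":0,"rz":0,"jaw":255},{"tx":0,"ty":0,"tz":0,"rx":0,"ry":0,"rz":0,"jaw":255},{"tx":0,"ty":0,"tz":0,"rx":0,"ry":0,"rz":0,"jaw":255},{"tx":0,"ty":0,"tz":0,"rx":0,"ry":0,"rz":0,"jaw":255},{"tx":0,"ty":0,"tz":0,"rx":0,"ry":0,"rz":0,"jaw":255},{"tx":0,"ty":0,"tz":0,"rx":0,"ry":0,"rz":0,"jaw":255},{"tx":0,"ty":0,"tz":0,"rx":0,"ry":0,"rz":0,"jaw":255},{"tx":0,"ty":0,"tz":0,"rx":0,"ry":0,"rz":0,"jaw":255}])

```text
time_s: 30.1
tcp_pos: [0.4755, -0.1501, 0.0425]
eef_rot: [180.0, -0.0, 43.5]
contact_force: [-0.6, -1.6, -2.4]
grip_width: 0.0301
grip_force: 59.5
```

arm_command(deltas=[{"tx":0,"ty":0,"tz":0.04,"rx":0,"ry":0,"rz":0,"jaw":255},{"tx":0,"ty":0,"tz":0.04,"rx":0,"ry":0,"rz":0,"jaw":255},{"tx":0,"ty":0,"tz":0,"rx":0,"ry":0,"rz":0,"jaw":255},{"tx":0,"ty":0,"tz":0,"rx":0,"ry":0,"rz":0,"jaw":255},{"tx":0,"ty":0,"tz":0,"rx":0,"ry":0,"rz":0,"jaw":75},{"tx":0,"ty":0,"tz":0,"rx":0,"ry":0,"rz":0,"jaw":75},{"tx":0,"ty":0,"tz":0,"rx":0,"ry":0,"rz":0,"jaw":75},{"tx":0,"ty":0,"tz":0,"rx":0,"ry":0,"rz":0,"jaw":75},{"tx":0,"ty":0,"tz":0,"rx":0,"ry":0,"rz":0,"jaw":75},{"tx":0,"ty":0,"tz":0,"rx":0,"ry":0,"rz":0,"jaw":75}])

```text
time_s: 31.35
tcp_pos: [0.4756, -0.1501, 0.0393]
eef_rot: [180.0, 0.0, 43.5]
contact_force: [-0.9, 0.1, -0.7]
grip_width: 0.0604
grip_force: 0.0
```

arm_command(deltas=[{"tx":0,"ty":0,"tz":-0.3,"rx":0,"ry":0,"rz":0,"jaw":75},{"tx":0,"ty":0,"tz":-0.7,"rx":0,"ry":0,"rz":0,"jaw":75},{"tx":0,"ty":0,"tz":-0.9,"rx":0,"ry":0,"rz":0,"jaw":75},{"tx":0,"ty":0,"tz":-0.9,"rx":0,"ry":0,"rz":0,"jaw":75},{"tx":0,"ty":0,"tz":-0.2,"rx":0,"ry":0,"rz":-1,"jaw":130},{"tx":0,"ty":0,"tz":0,"rx":0,"ry":0,"rz":-1,"jaw":130},{"tx":0,"ty":0,"tz":0,"rx":0,"ry":0,"rz":-1,"jaw":130},{"tx":0,"ty":0,"tz":0,"rx":0,"ry":0,"rz":-0.85,"jaw":130},{"tx":0,"ty":0,"tz":0,"rx":0,"ry":0,"rz":0,"jaw":130},{"tx":0,"ty":0,"tz":0,"rx":0,"ry":0,"rz":0,"jaw":130}])

```text
time_s: 32.6
tcp_pos: [0.4755, -0.1502, 0.1596]
eef_rot: [180.0, 0.0, 81.8]
contact_force: [0.4, 0.5, 0.8]
grip_width: 0.0422
grip_force: 0.0
```

arm_command(deltas=[{"tx":0.45,"ty":0.65,"tz":0,"rx":0,"ry":0,"rz":0,"jaw":130},{"tx":0.45,"ty":0.65,"tz":0,"rx":0,"ry":0,"rz":0,"jaw":130},{"tx":0.45,"ty":0.65,"tz":0,"rx":0,"ry":0,"rz":0,"jaw":130},{"tx":0.45,"ty":0.65,"tz":0,"rx":0,"ry":0,"rz":0,"jaw":130},{"tx":0.45,"ty":0.68,"tz":0,"rx":0,"ry":0,"rz":0,"jaw":130},{"tx":0,"ty":0,"tz":0,"rx":0,"ry":0,"rz":0,"jaw":130},{"tx":0,"ty":0,"tz":0,"rx":0,"ry":0,"rz":0,"jaw":130},{"tx":0,"ty":0,"tz":0,"rx":0,"ry":0,"rz":0,"jaw":130},{"tx":0,"ty":0,"tz":0,"rx":0,"ry":0,"rz":0,"jaw":130},{"tx":0,"ty":0,"tz":0,"rx":0,"ry":0,"rz":0,"jaw":130}])

```text
time_s: 33.85
tcp_pos: [0.6178, -0.0795, 0.1595]
eef_rot: [180.0, -0.0, 82.0]
contact_force: [-0.3, -0.3, -0.3]
grip_width: 0.0415
grip_force: 0.0
```

```bash
python3 k.py brass,.499,.020,.063 black,.476,-.147,.063
```

```text
top brass few 0
top black 79 476.1 -152.7 14.4 z 0.0631 hd -9.881440043831764
side brass 147 501.3 24.3 18.6 z 0.0622 hd 3.261177616318058
side black 119 475.6 -143.6 19.0 z 0.0617 hd -22.450431633358296
[ 0.6179 -0.0794  0.1594] [180.  -0.  82.]
```

Both cells are seated, with their tops at 63 mm. Gripping the handle.

arm_command(deltas=[{"tx":0,"ty":0,"tz":0.6,"rx":0,"ry":0,"rz":0,"jaw":130},{"tx":0,"ty":0,"tz":0.8,"rx":0,"ry":0,"rz":0,"jaw":130},{"tx":0,"ty":0,"tz":0.7,"rx":0,"ry":0,"rz":0,"jaw":130},{"tx":0,"ty":0,"tz":0.4,"rx":0,"ry":0,"rz":0,"jaw":130},{"tx":0,"ty":0,"tz":0.24,"rx":0,"ry":0,"rz":0,"jaw":130},{"tx":0,"ty":0,"tz":0,"rx":0,"ry":0,"rz":0,"jaw":130},{"tx":0,"ty":0,"tz":0,"rx":0,"ry":0,"rz":0,"jaw":255},{"tx":0,"ty":0,"tz":0,"rx":0,"ry":0,"rz":0,"jaw":255},{"tx":0,"ty":0,"tz":0,"rx":0,"ry":0,"rz":0,"jaw":255},{"tx":0,"ty":0,"tz":0,"rx":0,"ry":0,"rz":0,"jaw":255}], grip_force=60)

```text
time_s: 35.2
tcp_pos: [0.6185, -0.0794, 0.0507]
eef_rot: [179.9, -0.0, 82.0]
contact_force: [-1.0, -0.1, 5.8]
grip_width: 0.0135
grip_force: 59.1
```

arm_command(deltas=[{"tx":0,"ty":0,"tz":0,"rx":0,"ry":0,"rz":0,"jaw":255},{"tx":0,"ty":-0.1,"tz":0,"rx":0,"ry":0,"rz":0,"jaw":255},{"tx":0,"ty":-0.2,"tz":0,"rx":0,"ry":0,"rz":0,"jaw":255},{"tx":0,"ty":-0.3,"tz":0,"rx":0,"ry":0,"rz":0,"jaw":255},{"tx":0,"ty":-0.3,"tz":0,"rx":0,"ry":0,"rz":0,"jaw":255},{"tx":0,"ty":-0.3,"tz":0,"rx":0,"ry":0,"rz":0,"jaw":255},{"tx":0,"ty":-0.2,"tz":0,"rx":0,"ry":0,"rz":0,"jaw":255},{"tx":0,"ty":-0.1,"tz":0,"rx":0,"ry":0,"rz":0,"jaw":255},{"tx":0,"ty":0,"tz":0,"rx":0,"ry":0,"rz":0,"jaw":255},{"tx":0,"ty":0,"tz":0,"rx":0,"ry":0,"rz":0,"jaw":255}])

```text
time_s: 36.45
tcp_pos: [0.5596, -0.071, 0.0507]
eef_rot: [179.9, -0.0, 82.0]
contact_force: [2.1, -0.2, 9.5]
grip_width: 0.0134
grip_force: 60.2
```

```bash
python3 j.py
```

```text
red x_f 0.0397791764611049 -> jaw if face free 0.05922082353889511
[ 0.55954079 -0.07100962  0.05064196] [ 1.59352575 -0.30238413  9.24883759]
```

arm_command(deltas=[{"tx":0,"ty":-0.1,"tz":0,"rx":0,"ry":0,"rz":0,"jaw":255},{"tx":0,"ty":-0.1,"tz":0,"rx":0,"ry":0,"rz":0,"jaw":255},{"tx":0,"ty":-0.1,"tz":0,"rx":0,"ry":0,"rz":0,"jaw":255},{"tx":0,"ty":-0.05,"tz":0,"rx":0,"ry":0,"rz":0,"jaw":255},{"tx":0,"ty":-0.05,"tz":0,"rx":0,"ry":0,"rz":0,"jaw":255},{"tx":0,"ty":-0.03,"tz":0,"rx":0,"ry":0,"rz":0,"jaw":255},{"tx":0,"ty":0,"tz":0,"rx":0,"ry":0,"rz":0,"jaw":255},{"tx":0,"ty":0,"tz":0,"rx":0,"ry":0,"rz":0,"jaw":255},{"tx":0,"ty":0,"tz":0,"rx":0,"ry":0,"rz":0,"jaw":255},{"tx":0,"ty":0,"tz":0,"rx":0,"ry":0,"rz":0,"jaw":255}])

```text
time_s: 37.75
tcp_pos: [0.5435, -0.0687, 0.0507]
eef_rot: [179.8, -0.0, 82.0]
contact_force: [5.4, -0.6, 5.8]
grip_width: 0.0132
grip_force: 59.8
```

```bash
python3 j.py; python3 k.py brass,.499,.020,.063 black,.476,-.147,.063
```

```text
red x_f 0.028208554160802816 -> jaw if face free 0.07079144583919719
[ 0.54351558 -0.06871274  0.05067555] [ 5.14402873 -0.0747293   6.33481459]
top brass few 27
top black 130 475.1 -147.6 15.5 z 0.0629 hd -21.98571273911835
side brass 150 499.7 23.6 16.8 z 0.062 hd -2.608807630523494
side black 78 473.9 -143.5 17.1 z 0.0619 hd -16.574381662175814
[ 0.5435 -0.0687  0.0507] [179.8  -0.   82. ]
```

arm_command(deltas=[{"tx":0,"ty":-0.03,"tz":0,"rx":0,"ry":0,"rz":0,"jaw":255},{"tx":0,"ty":-0.03,"tz":0,"rx":0,"ry":0,"rz":0,"jaw":255},{"tx":0,"ty":0,"tz":0,"rx":0,"ry":0,"rz":0,"jaw":255},{"tx":0,"ty":0,"tz":0,"rx":0,"ry":0,"rz":0,"jaw":255},{"tx":0,"ty":0,"tz":0,"rx":0,"ry":0,"rz":0,"jaw":255},{"tx":0,"ty":0,"tz":0,"rx":0,"ry":0,"rz":0,"jaw":255},{"tx":0,"ty":0,"tz":0,"rx":0,"ry":0,"rz":0,"jaw":255},{"tx":0,"ty":0,"tz":0,"rx":0,"ry":0,"rz":0,"jaw":255},{"tx":0,"ty":0,"tz":0,"rx":0,"ry":0,"rz":0,"jaw":255},{"tx":0,"ty":0,"tz":0,"rx":0,"ry":0,"rz":0,"jaw":255}])

```text
time_s: 39.15
tcp_pos: [0.5413, -0.0684, 0.0507]
eef_rot: [179.8, 0.0, 82.0]
contact_force: [6.0, 0.5, 5.5]
grip_width: 0.0132
grip_force: 59.7
```

```bash
python3 j.py; python3 k.py black,.476,-.147,.063; python3 - <<'E'
from h import *
im,d=shot('side'); u,v=proj('side',[[.5,-.063,.04]])[0].astype(int); save('press',cv2.resize(im[v-60:v+60,u-80:u+80],(800,600),interpolation=cv2.INTER_CUBIC))
E
```

```text
red x_f 0.028317709854035606 -> jaw if face free 0.0706822901459644
[ 0.54134386 -0.06843529  0.05068249] [ 6.38685301 -1.23128332  6.20042888]
top black 126 475.3 -147.9 15.6 z 0.0627 hd -20.76294900395685
side black 70 470.5 -143.3 17.3 z 0.0618 hd -21.625796965783284
[ 0.5413 -0.0684  0.0507] [179.8   0.   82. ]
```

View pics/press.png

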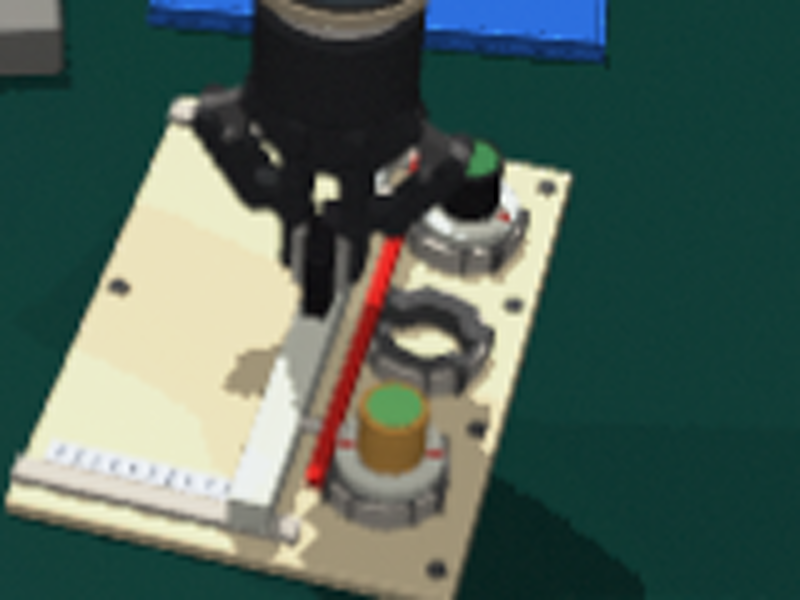

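Picture: both cells are flat on their rings (black top at ~(483,155), brass at ~(393,405)) and the red bar touches both flanges. The face is pressed back about 7 mm. Opening again.

arm_command(deltas=[{"tx":0,"ty":0.1,"tz":0,"rx":0,"ry":0,"rz":0,"jaw":255},{"tx":0,"ty":0.2,"tz":0,"rx":0,"ry":0,"rz":0,"jaw":255},{"tx":0,"ty":0.3,"tz":0,"rx":0,"ry":0,"rz":0,"jaw":255},{"tx":0,"ty":0.35,"tz":0,"rx":0,"ry":0,"rz":0,"jaw":255},{"tx":0,"ty":0.35,"tz":0,"rx":0,"ry":0,"rz":0,"jaw":255},{"tx":0,"ty":0.3,"tz":0,"rx":0,"ry":0,"rz":0,"jaw":255},{"tx":0,"ty":0.2,"tz":0,"rx":0,"ry":0,"rz":0,"jaw":255},{"tx":0,"ty":0.1,"tz":0,"rx":0,"ry":0,"rz":0,"jaw":255},{"tx":0,"ty":0.05,"tz":0,"rx":0,"ry":0,"rz":0,"jaw":255},{"tx":0,"ty":0,"tz":0,"rx":0,"ry":0,"rz":0,"jaw":255}])

```text
time_s: 40.6
tcp_pos: [0.616, -0.079, 0.0507]
eef_rot: [-180.0, -0.0, 82.0]
contact_force: [-3.4, 0.5, 12.2]
grip_width: 0.013
grip_force: 60.7
```

arm_command(deltas=[{"tx":0,"ty":0,"tz":0,"rx":0,"ry":0,"rz":0,"jaw":130},{"tx":0,"ty":0,"tz":0,"rx":0,"ry":0,"rz":0,"jaw":130},{"tx":0,"ty":0,"tz":0,"rx":0,"ry":0,"rz":0,"jaw":130},{"tx":0,"ty":0,"tz":0,"rx":0,"ry":0,"rz":0,"jaw":130},{"tx":0,"ty":0,"tz":-0.5,"rx":0,"ry":0,"rz":0,"jaw":130},{"tx":0,"ty":0,"tz":-0.8,"rx":0,"ry":0,"rz":0,"jaw":130},{"tx":0,"ty":0,"tz":-0.8,"rx":0,"ry":0,"rz":0,"jaw":130},{"tx":0,"ty":0,"tz":-0.6,"rx":0,"ry":0,"rz":0,"jaw":75},{"tx":0,"ty":0,"tz":-0.1,"rx":0,"ry":0,"rz":0,"jaw":75},{"tx":0,"ty":0,"tz":0,"rx":0,"ry":0,"rz":0,"jaw":75}])

```text
time_s: 41.85
tcp_pos: [0.6162, -0.0788, 0.1612]
eef_rot: [-180.0, -0.0, 82.0]
contact_force: [0.4, 0.4, -0.7]
grip_width: 0.0601
grip_force: 0.0
```

```bash
python3 j.py; python3 k.py brass,.499,.020,.063 black,.476,-.147,.063
```

```text
red x_f 0.09690090820202976 -> jaw if face free 0.002099091797970243
[ 0.61595071 -0.07877972  0.16077614] [-0.84400576 -0.09159606  0.20058859]
top brass few 0
top black 88 475.2 -151.2 15.4 z 0.0634 hd -12.222891005836662
side brass 152 499.8 23.7 18.2 z 0.0622 hd 2.788191656696402
side black 120 475.5 -144.0 16.7 z 0.0618 hd -25.245708078790575
[ 0.6159 -0.0788  0.1606] [-179.9    0.    82. ]
```

arm_command(deltas=[{"tx":-0.37,"ty":-0.54,"tz":0,"rx":0,"ry":0,"rz":0,"jaw":75},{"tx":-0.37,"ty":-0.54,"tz":0,"rx":0,"ry":0,"rz":0,"jaw":75},{"tx":-0.37,"ty":-0.54,"tz":0,"rx":0,"ry":0,"rz":0,"jaw":75},{"tx":-0.37,"ty":-0.54,"tz":0,"rx":0,"ry":0,"rz":0,"jaw":75},{"tx":-0.37,"ty":-0.54,"tz":0,"rx":0,"ry":0,"rz":0,"jaw":75},{"tx":-0.34,"ty":-0.5,"tz":0,"rx":0,"ry":0,"rz":0,"jaw":75},{"tx":0,"ty":0,"tz":0.6,"rx":0,"ry":0,"rz":0,"jaw":75},{"tx":0,"ty":0,"tz":0.6,"rx":0,"ry":0,"rz":0,"jaw":75},{"tx":0,"ty":0,"tz":0,"rx":0,"ry":0,"rz":0,"jaw":75},{"tx":0,"ty":0,"tz":0,"rx":0,"ry":0,"rz":0,"jaw":75}])

```text
time_s: 43.25
tcp_pos: [0.4776, -0.1482, 0.114]
eef_rot: [-180.0, 0.0, 82.0]
contact_force: [0.1, -0.1, -0.3]
grip_width: 0.0604
grip_force: 0.0
```

arm_command(deltas=[{"tx":0,"ty":0,"tz":0.6,"rx":0,"ry":0,"rz":0,"jaw":75},{"tx":0,"ty":0,"tz":0.6,"rx":0,"ry":0,"rz":0,"jaw":75},{"tx":0,"ty":0,"tz":0.4,"rx":0,"ry":0,"rz":0,"jaw":75},{"tx":0,"ty":0,"tz":0.2,"rx":0,"ry":0,"rz":0,"jaw":75},{"tx":0,"ty":0,"tz":0,"rx":0,"ry":0,"rz":0,"jaw":255},{"tx":0,"ty":0,"tz":0,"rx":0,"ry":0,"rz":0,"jaw":255},{"tx":0,"ty":0,"tz":0,"rx":0,"ry":0,"rz":0,"jaw":255},{"tx":0,"ty":0,"tz":0,"rx":0,"ry":0,"rz":0,"jaw":255},{"tx":0,"ty":0,"tz":0,"rx":0,"ry":0,"rz":0,"jaw":255},{"tx":0,"ty":0,"tz":0,"rx":0,"ry":0,"rz":0,"jaw":255}], grip_force=60)

```text
time_s: 44.5
tcp_pos: [0.4778, -0.1481, 0.0427]
eef_rot: [179.9, -0.0, 82.0]
contact_force: [-1.5, 1.5, 6.6]
grip_width: 0.0304
grip_force: 59.1
```

arm_command(deltas=[{"tx":0,"ty":0,"tz":-0.15,"rx":0,"ry":0,"rz":0,"jaw":255},{"tx":0,"ty":0,"tz":-0.25,"rx":0,"ry":0,"rz":0,"jaw":255},{"tx":0,"ty":0,"tz":-0.5,"rx":0,"ry":0,"rz":0,"jaw":255},{"tx":0,"ty":0,"tz":-0.5,"rx":0,"ry":0,"rz":0,"jaw":255},{"tx":-0.7,"ty":0.1,"tz":0,"rx":0,"ry":0,"rz":0,"jaw":255},{"tx":-0.9,"ty":0.14,"tz":0,"rx":0,"ry":0,"rz":0,"jaw":255},{"tx":-0.9,"ty":0.14,"tz":0,"rx":0,"ry":0,"rz":0,"jaw":255},{"tx":-0.9,"ty":0.14,"tz":0,"rx":0,"ry":0,"rz":0,"jaw":255},{"tx":-0.9,"ty":0.14,"tz":0,"rx":0,"ry":0,"rz":0,"jaw":255},{"tx":-0.8,"ty":0.12,"tz":0,"rx":0,"ry":0,"rz":0,"jaw":255}])

```text
time_s: 45.75
tcp_pos: [0.4798, -0.3557, 0.0985]
eef_rot: [180.0, 0.0, 82.0]
contact_force: [1.2, 1.6, -2.4]
grip_width: 0.03
grip_force: 59.4
```

```bash
python3 k.py brass,.499,.020,.063; python3 - <<'E'
from h import *
im,d=shot('side'); u,v=proj('side',[[.5,-.34,.06]])[0].astype(int); save('tr1',cv2.resize(im[v-60:v+60,u-80:u+80],(640,480),interpolation=cv2.INTER_CUBIC)); 
c=proj('side',[[.5378,-.358,.004]]); print(u,v,c)
# inner floor edges from side colour, by look_for
print(look_for('side','tray_in')[:1])
E
```

```text
top brass 171 498.7 20.0 16.0 z 0.0626 hd -0.43884897951974655
side brass 151 500.8 23.5 17.5 z 0.062 hd -0.08147401909838749
[ 0.479  -0.3589  0.0987] [179.9   0.2  81.7]
355 149 [[341.39940268 160.32779168]]
[{'location': [0.5363, -0.3522, 0.0016], 'conf': 0.83}]
```

View pics/tr1.png

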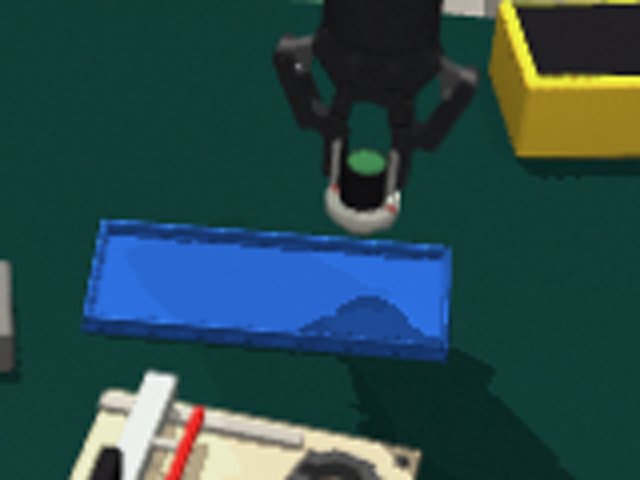

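The black cell is held above the right half of the tray. Lowering to the floor.

arm_command(deltas=[{"tx":0,"ty":0,"tz":0.4,"rx":0,"ry":0,"rz":0,"jaw":255},{"tx":0,"ty":0,"tz":0.5,"rx":0,"ry":0,"rz":0,"jaw":255},{"tx":0,"ty":0,"tz":0.4,"rx":0,"ry":0,"rz":0,"jaw":255},{"tx":0,"ty":0,"tz":0.2,"rx":0,"ry":0,"rz":0,"jaw":255},{"tx":0,"ty":0,"tz":0.07,"rx":0,"ry":0,"rz":0,"jaw":255},{"tx":0,"ty":0,"tz":0.03,"rx":0,"ry":0,"rz":0,"jaw":255},{"tx":0,"ty":0,"tz":0,"rx":0,"ry":0,"rz":0,"jaw":255},{"tx":0,"ty":0,"tz":0,"rx":0,"ry":0,"rz":0,"jaw":255},{"tx":0,"ty":0,"tz":0,"rx":0,"ry":0,"rz":0,"jaw":255},{"tx":0,"ty":0,"tz":0,"rx":0,"ry":0,"rz":0,"jaw":255}])

```text
time_s: 47.2
tcp_pos: [0.48, -0.3543, 0.0338]
eef_rot: [180.0, 0.0, 82.0]
contact_force: [-1.1, 0.0, -2.3]
grip_width: 0.0299
grip_force: 59.5
```

arm_command(deltas=[{"tx":0,"ty":0,"tz":0.01,"rx":0,"ry":0,"rz":0,"jaw":75},{"tx":0,"ty":0,"tz":0,"rx":0,"ry":0,"rz":0,"jaw":75},{"tx":0,"ty":0,"tz":0,"rx":0,"ry":0,"rz":0,"jaw":75},{"tx":0,"ty":0,"tz":0,"rx":0,"ry":0,"rz":0,"jaw":75},{"tx":0,"ty":0,"tz":0,"rx":0,"ry":0,"rz":0,"jaw":75},{"tx":0,"ty":0,"tz":-0.3,"rx":0,"ry":0,"rz":0,"jaw":75},{"tx":0,"ty":0,"tz":-0.8,"rx":0,"ry":0,"rz":0,"jaw":75},{"tx":0,"ty":0,"tz":-0.9,"rx":0,"ry":0,"rz":0,"jaw":75},{"tx":0,"ty":0,"tz":-0.8,"rx":0,"ry":0,"rz":0,"jaw":75},{"tx":0.3,"ty":0,"tz":-0.3,"rx":0,"ry":0,"rz":0,"jaw":75}])

```text
time_s: 48.45
tcp_pos: [0.482, -0.3436, 0.1598]
eef_rot: [179.8, 0.1, 81.9]
contact_force: [-0.3, -0.1, 0.1]
grip_width: 0.0603
grip_force: 0.0
```

arm_command(deltas=[{"tx":0.92,"ty":-0.08,"tz":0,"rx":0,"ry":0,"rz":0,"jaw":75},{"tx":0.92,"ty":-0.08,"tz":0,"rx":0,"ry":0,"rz":0,"jaw":75},{"tx":0.92,"ty":-0.08,"tz":0,"rx":0,"ry":0,"rz":0,"jaw":75},{"tx":0.92,"ty":-0.08,"tz":0,"rx":0,"ry":0,"rz":0,"jaw":75},{"tx":0.92,"ty":-0.08,"tz":0,"rx":0,"ry":0,"rz":0,"jaw":75},{"tx":0.92,"ty":-0.08,"tz":0,"rx":0,"ry":0,"rz":0,"jaw":75},{"tx":0.92,"ty":-0.08,"tz":0,"rx":0,"ry":0,"rz":0,"jaw":75},{"tx":0.92,"ty":-0.08,"tz":0,"rx":0,"ry":0,"rz":0,"jaw":75},{"tx":0.92,"ty":-0.08,"tz":0,"rx":0,"ry":0,"rz":0,"jaw":75},{"tx":0.75,"ty":-0.08,"tz":0,"rx":0,"ry":0,"rz":0,"jaw":75}])

```text
time_s: 49.7
tcp_pos: [0.4994, 0.0222, 0.1569]
eef_rot: [-179.9, -0.0, 82.1]
contact_force: [-0.0, -0.6, -0.3]
grip_width: 0.0601
grip_force: 0.0
```

```bash
python3 k.py black,.48,-.355,.054
```

```text
top black 184 479.2 -354.8 16.1 z 0.0536 hd -22.915759780705567
side black few 0
[0.4995 0.0243 0.1566] [-1.799e+02 -1.000e-01  8.230e+01]
```

arm_command(deltas=[{"tx":-0.08,"ty":0.01,"tz":0.3,"rx":0,"ry":0,"rz":0,"jaw":75},{"tx":0,"ty":0,"tz":0.8,"rx":0,"ry":0,"rz":0,"jaw":75},{"tx":0,"ty":0,"tz":0.8,"rx":0,"ry":0,"rz":0,"jaw":75},{"tx":0,"ty":0,"tz":0.5,"rx":0,"ry":0,"rz":0,"jaw":75},{"tx":0,"ty":0,"tz":0.3,"rx":0,"ry":0,"rz":0,"jaw":75},{"tx":0,"ty":0,"tz":0.17,"rx":0,"ry":0,"rz":0,"jaw":75},{"tx":0,"ty":0,"tz":0,"rx":0,"ry":0,"rz":0,"jaw":75},{"tx":0,"ty":0,"tz":0,"rx":0,"ry":0,"rz":0,"jaw":75},{"tx":0,"ty":0,"tz":0,"rx":0,"ry":0,"rz":0,"jaw":75},{"tx":0,"ty":0,"tz":0,"rx":0,"ry":0,"rz":0,"jaw":75}])

```text
time_s: 51.05
tcp_pos: [0.5004, 0.0166, 0.0428]
eef_rot: [180.0, -0.0, 82.0]
contact_force: [-0.4, -1.2, 1.2]
grip_width: 0.0604
grip_force: 0.0
```

arm_command(deltas=[{"tx":0,"ty":0,"tz":0,"rx":0,"ry":0,"rz":0,"jaw":255},{"tx":0,"ty":0,"tz":0,"rx":0,"ry":0,"rz":0,"jaw":255},{"tx":0,"ty":0,"tz":0,"rx":0,"ry":0,"rz":0,"jaw":255},{"tx":0,"ty":0,"tz":0,"rx":0,"ry":0,"rz":0,"jaw":255},{"tx":0,"ty":0,"tz":0,"rx":0,"ry":0,"rz":0,"jaw":255},{"tx":0,"ty":0,"tz":0,"rx":0,"ry":0,"rz":0,"jaw":255},{"tx":0,"ty":0,"tz":-0.1,"rx":0,"ry":0,"rz":0,"jaw":255},{"tx":0,"ty":0,"tz":-0.2,"rx":0,"ry":0,"rz":0,"jaw":255},{"tx":0,"ty":0,"tz":-0.3,"rx":0,"ry":0,"rz":0,"jaw":255},{"tx":0,"ty":0,"tz":-0.4,"rx":0,"ry":0,"rz":0,"jaw":255}], grip_force=60)

```text
time_s: 52.3
tcp_pos: [0.5001, 0.0164, 0.0833]
eef_rot: [-180.0, 0.0, 82.0]
contact_force: [0.1, -0.2, -1.5]
grip_width: 0.0296
grip_force: 59.4
```

arm_command(deltas=[{"tx":0,"ty":0,"tz":-0.6,"rx":0,"ry":0,"rz":0,"jaw":255},{"tx":-0.3,"ty":0.1,"tz":-0.6,"rx":0,"ry":0,"rz":0,"jaw":255},{"tx":-0.8,"ty":0.32,"tz":0,"rx":0,"ry":0,"rz":0,"jaw":255},{"tx":-0.8,"ty":0.32,"tz":0,"rx":0,"ry":0,"rz":0,"jaw":255},{"tx":-0.8,"ty":0.32,"tz":0,"rx":0,"ry":0,"rz":0,"jaw":255},{"tx":-0.8,"ty":0.32,"tz":0,"rx":0,"ry":0,"rz":0,"jaw":255},{"tx":-0.8,"ty":0.32,"tz":0,"rx":0,"ry":0,"rz":0,"jaw":255},{"tx":-0.8,"ty":0.32,"tz":0,"rx":0,"ry":0,"rz":0,"jaw":255},{"tx":-0.8,"ty":0.32,"tz":0,"rx":0,"ry":0,"rz":0,"jaw":255},{"tx":-0.8,"ty":0.32,"tz":0,"rx":0,"ry":0,"rz":0,"jaw":255}])

```text
time_s: 53.55
tcp_pos: [0.5683, -0.2648, 0.1313]
eef_rot: [180.0, 0.0, 82.0]
contact_force: [0.1, 0.1, -1.7]
grip_width: 0.0299
grip_force: 59.5
```

arm_command(deltas=[{"tx":-0.8,"ty":0.32,"tz":0,"rx":0,"ry":0,"rz":0,"jaw":255},{"tx":-0.8,"ty":0.32,"tz":0,"rx":0,"ry":0,"rz":0,"jaw":255},{"tx":-0.6,"ty":0.2,"tz":0,"rx":0,"ry":0,"rz":0,"jaw":255},{"tx":0,"ty":0,"tz":0,"rx":0,"ry":0,"rz":0,"jaw":255},{"tx":0,"ty":0,"tz":0.5,"rx":0,"ry":0,"rz":0,"jaw":255},{"tx":0,"ty":0,"tz":0.5,"rx":0,"ry":0,"rz":0,"jaw":255},{"tx":0,"ty":0,"tz":0.4,"rx":0,"ry":0,"rz":0,"jaw":255},{"tx":0,"ty":0,"tz":0,"rx":0,"ry":0,"rz":0,"jaw":255},{"tx":0,"ty":0,"tz":0,"rx":0,"ry":0,"rz":0,"jaw":255},{"tx":0,"ty":0,"tz":0,"rx":0,"ry":0,"rz":0,"jaw":255}])

```text
time_s: 54.8
tcp_pos: [0.5897, -0.3558, 0.0754]
eef_rot: [179.9, 0.0, 82.0]
contact_force: [-0.4, 1.1, -2.1]
grip_width: 0.0299
grip_force: 59.6
```

```bash
python3 - <<'E'
from h import *
im,d=shot('side'); u,v=proj('side',[[.54,-.34,.04]])[0].astype(int); save('tr2',cv2.resize(im[v-60:v+60,u-80:u+80],(640,480),interpolation=cv2.INTER_CUBIC)); print(get_obs()['tcp_pos'],get_obs()['grip_width'])
E
```

```text
[ 0.58959512 -0.35578569  0.07532852] 0.030253117744618575
```

View pics/tr2.png

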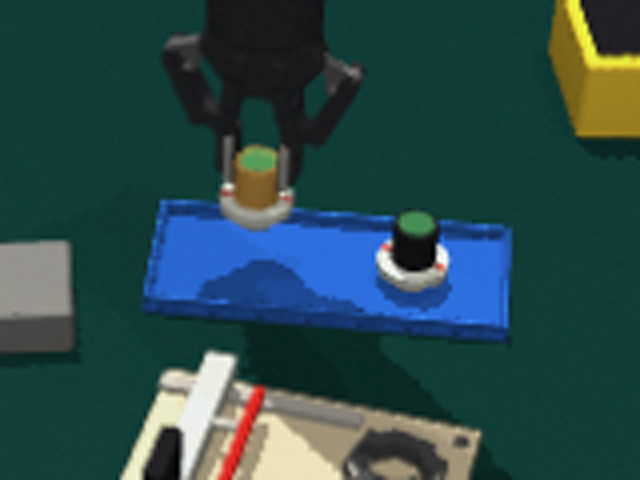

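Black stands in the tray and brass is held over the left half. Lowering and releasing.

arm_command(deltas=[{"tx":0,"ty":0,"tz":0.4,"rx":0,"ry":0,"rz":0,"jaw":255},{"tx":0,"ty":0,"tz":0.35,"rx":0,"ry":0,"rz":0,"jaw":255},{"tx":0,"ty":0,"tz":0.2,"rx":0,"ry":0,"rz":0,"jaw":255},{"tx":0,"ty":0,"tz":0.06,"rx":0,"ry":0,"rz":0,"jaw":255},{"tx":0,"ty":0,"tz":0.03,"rx":0,"ry":0,"rz":0,"jaw":255},{"tx":0,"ty":0,"tz":0,"rx":0,"ry":0,"rz":0,"jaw":255},{"tx":0,"ty":0,"tz":0,"rx":0,"ry":0,"rz":0,"jaw":255},{"tx":0,"ty":0,"tz":0,"rx":0,"ry":0,"rz":0,"jaw":255},{"tx":0,"ty":0,"tz":0,"rx":0,"ry":0,"rz":0,"jaw":255},{"tx":0,"ty":0,"tz":0,"rx":0,"ry":0,"rz":0,"jaw":255}])

```text
time_s: 56.1
tcp_pos: [0.5886, -0.3552, 0.0339]
eef_rot: [-180.0, -0.0, 82.0]
contact_force: [-4.8, 3.3, 14.0]
grip_width: 0.03
grip_force: 61.1
```

arm_command(deltas=[{"tx":0,"ty":0,"tz":0,"rx":0,"ry":0,"rz":0,"jaw":75},{"tx":0,"ty":0,"tz":0,"rx":0,"ry":0,"rz":0,"jaw":75},{"tx":0,"ty":0,"tz":0,"rx":0,"ry":0,"rz":0,"jaw":75},{"tx":0,"ty":0,"tz":0,"rx":0,"ry":0,"rz":0,"jaw":75},{"tx":0,"ty":0,"tz":0,"rx":0,"ry":0,"rz":0,"jaw":75},{"tx":0,"ty":0,"tz":-0.3,"rx":0,"ry":0,"rz":0,"jaw":75},{"tx":0,"ty":0,"tz":-0.8,"rx":0,"ry":0,"rz":0,"jaw":75},{"tx":0,"ty":0,"tz":-0.9,"rx":0,"ry":0,"rz":0,"jaw":75},{"tx":0,"ty":0,"tz":-0.9,"rx":0,"ry":0,"rz":0,"jaw":75},{"tx":0.5,"ty":0,"tz":-0.5,"rx":0,"ry":0,"rz":0,"jaw":75}])

```text
time_s: 57.35
tcp_pos: [0.5919, -0.3374, 0.1718]
eef_rot: [179.8, 0.1, 81.8]
contact_force: [0.7, 0.1, -0.5]
grip_width: 0.0604
grip_force: 0.0
```

arm_command(deltas=[{"tx":0.9,"ty":0,"tz":0,"rx":0,"ry":0,"rz":0,"jaw":75},{"tx":0.9,"ty":0,"tz":0,"rx":0,"ry":0,"rz":0,"jaw":75},{"tx":0.9,"ty":0,"tz":0,"rx":0,"ry":0,"rz":0,"jaw":75},{"tx":0.9,"ty":0,"tz":0,"rx":0,"ry":0,"rz":0,"jaw":75},{"tx":0.9,"ty":0,"tz":0,"rx":0,"ry":0,"rz":0,"jaw":75},{"tx":0.9,"ty":0,"tz":0,"rx":0,"ry":0,"rz":0,"jaw":75},{"tx":0.9,"ty":0,"tz":0,"rx":0,"ry":0,"rz":0,"jaw":75},{"tx":0.9,"ty":0,"tz":0,"rx":0,"ry":0,"rz":0,"jaw":75},{"tx":0.9,"ty":0,"tz":0,"rx":0,"ry":0,"rz":0,"jaw":75},{"tx":0.9,"ty":0,"tz":0,"rx":0,"ry":0,"rz":0,"jaw":75}])

```text
time_s: 58.6
tcp_pos: [0.6415, 0.0238, 0.1687]
eef_rot: [-179.9, -0.0, 82.1]
contact_force: [-0.0, -0.2, 0.9]
grip_width: 0.0601
grip_force: 0.0
```

```bash
python3 k.py black,.48,-.355,.054 brass,.59,-.355,.054; python3 j.py; python3 - <<'E'
from h import *
im,d=shot('top'); save('end',im)
E
```

```text
top black 184 479.0 -354.7 16.2 z 0.0534 hd -22.924900214164087
top brass 192 588.5 -351.0 17.1 z 0.0537 hd -0.6044010494119283
side black 98 478.9 -351.9 18.1 z 0.0529 hd -21.645056259762786
side brass 94 589.1 -350.1 18.8 z 0.0528 hd 1.0154661721535585
[0.6418 0.0286 0.1681] [-179.9   -0.2   82.4]
red x_f 0.09656935057871541 -> jaw if face free 0.0024306494212845975
[0.64157464 0.02541664 0.16835393] [-0.35824737 -0.71923247  0.15245829]
```

View pics/end.png

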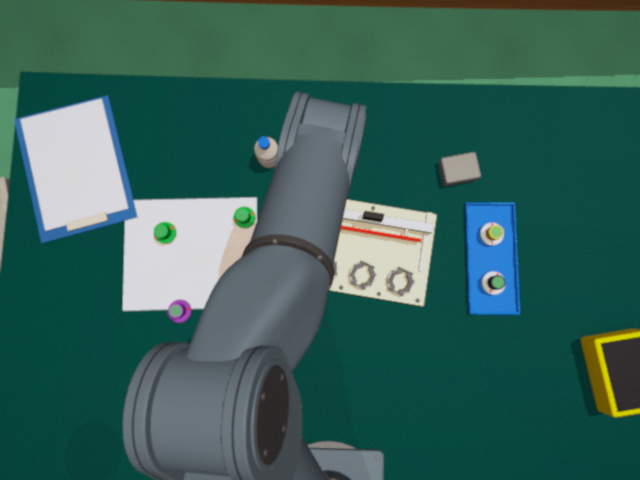

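Both cells stand in the tray at (492,234) and (494,283), the jaw is open, and the bottle and case are where they started. Handing in.

```bash
python3 -c "
from cell import *
print(finish_job())"
```

```text
the job is handed in; nothing more can be done
None
```

I handed in the job at about 59 s: both cells present (black and brass; no blue one in view) were seated, the jaw face was pressed back about 7 mm, the jaw was reopened to about 2 mm by camera, and both cells stand upright in the blue tray with the bottle and case untouched; no verdict was returned.

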